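# Weigh and tote a tea order

### The job

Switch the scale on by turning its orange selector clockwise past the click, then load every tea carton on the bench into the green tray where it stands on the scale and let go, so that all are weighed together. Lift the loaded tray by its handle, bring its open lip low over the blue tote and tip it so that the cartons slide off into the tote, and set the empty tray back on the middle of the scale. Only when every carton is in the tote and the tray is back, turn the selector back to off; leave the jar, the roll and the mug where they are.

Things in the scene. Friction and masses are not known exactly. Their poses are not given: they have to be found in the camera images.
- pack0: tea carton, green with a yellow band: a closed rigid box 70 mm long (its x axis) x 42 mm wide (y) x 34 mm high (z), about 35 g; origin at the centre of its 70 x 42 underside. It starts lying on the bench on that underside. Three to five of the five cartons are there in a given run; absent ones read None throughout
- pack1: tea carton, yellow with a green band: a closed rigid box 70 mm long (its x axis) x 42 mm wide (y) x 34 mm high (z), about 35 g; origin at the centre of its 70 x 42 underside. It starts lying on the bench on that underside. Three to five of the five cartons are there in a given run; absent ones read None throughout
- pack2: tea carton, red with a white band: a closed rigid box 70 mm long (its x axis) x 42 mm wide (y) x 34 mm high (z), about 35 g; origin at the centre of its 70 x 42 underside. It starts lying on the bench on that underside. Three to five of the five cartons are there in a given run; absent ones read None throughout
- pack3: tea carton, white with a green band: a closed rigid box 70 mm long (its x axis) x 42 mm wide (y) x 34 mm high (z), about 35 g; origin at the centre of its 70 x 42 underside. It starts lying on the bench on that underside. Three to five of the five cartons are there in a given run; absent ones read None throughout
- pack4: tea carton, brown with an orange band: a closed rigid box 70 mm long (its x axis) x 42 mm wide (y) x 34 mm high (z), about 35 g; origin at the centre of its 70 x 42 underside. It starts lying on the bench on that underside. Three to five of the five cartons are there in a given run; absent ones read None throughout
- tray: loose green scoop tray, 0.25 kg, origin at the centre of its underside: floor 240 (x) x 176 (y) x 4 mm; 4 mm walls on three sides, tops 30 mm above the underside; +x end open (lip), black bar handle at -x. Starts on the scale, handle to the robot's left, open end to its right. Cartons slide on it from a slope of 22 to 31 deg
- tray_grip (a point): grip point in the middle of the tray's handle, 150 mm behind the tray's origin (-x), 18 mm above its underside; the bar runs along the tray's x, 120 to 220 mm behind the origin, 22 mm wide (y), 26 mm high, overhanging the scale. Axes as the tray's
- tray_lip (a point): middle of the tray's open lip, 120 mm ahead of the tray's origin (+x), on the upper face of the floor. Axes as the tray's
- scale_top (a point): centre of the top of the scale's square steel platform (160 x 160 mm), 60 mm above the bench; z up. The scale is fixed, its grey base 190 x 190 x 40 mm. Its x axis points as the tray's x axis does at the start, within 0.1 rad
- crate: blue open-topped plastic tote, 260 x 260 mm, 100 mm high, walls and floor 6 mm, standing fixed on the bench; origin at the centre of its underside, z up
- knob (a joint): angle of the scale's on/off selector: 0 = off, 1.2 rad = on (both end stops), growing clockwise seen from above. A spring detent with its crest at 0.6 rad resists with up to about 0.16 N m, then snaps the knob on to the far stop (or back, if let go before the crest). Starts at off
- knob_grip (a point): grip point on the selector's vertical axis, 72 mm above the bench: orange upright bar 56 mm long (this point's x axis, turns with the knob), 14 mm thick (y), 54 to 84 mm above the bench, over a black disc 56 mm across on a fixed grey box 110 x 130 x 45 mm. On the box a red dot marks off, a green dot on
- jar: bystander: glass storage jar with a steel lid, 76 mm across, 120 mm high, origin at the centre of its foot; leave it alone
- tape: bystander: cardboard-coloured roll 100 mm across, 50 mm high, lying flat, origin at the centre of its underside; leave it alone
- mug: bystander: white mug 80 mm across, 90 mm high, handle to its +y, origin at the centre of its foot; leave it alone
Not all that is in view belongs to the job. Leave any purple look-alike of the pack2 alone. Leave any purple look-alike of the pack0 alone.

How it is judged:
By the outcome, as a careful person would: the job done as asked, in the order asked, and still so for the second after the job is handed in, with the robot touching nothing.
Of pack0, pack1, pack2, pack3, pack4 only 3 to 5 are there at a start; the rules pass over those that are not, and their reading is None.
At some moment in a run one of pack0, pack1, pack2, pack3, pack4 may be knocked a few centimetres aside while the robot is not near it.
It also fails if it takes over 210 s, if anything falls off the work surface, if the arm or the gripper's body presses on something with over 40 N, if the wrist force passes 120 N, or if a joint passes its speed limit or range.

### The arm

A 7-joint arm with a two-finger parallel gripper is mounted at the origin on the work surface. World frame = base frame: x ahead of the robot, y to its left, z up, the work surface at z = 0. Lengths are in m, angles in rad, forces in N, time in s.
With the tool pointing down it reaches from about 0.4 to 0.875 m from the base axis. Payload 19.3 kg.
Tool frame: the origin (TCP) lies at the very end of the fingers, on their centre line; the grasp point (between the pads) lies 19 mm behind it; z points along the fingers, y is the line along which they close (so a half turn about z gives the same grasp; the last joint's range is limited). The gripper opens to 85 mm and grips with 20 to 120 N. Pads are 22 mm wide; open, the fingers measure 114 mm over their backs; the gripper's body (76 mm by 85 mm) begins 54 mm behind the grasp point. The pads swing forward as they close: fully open they stand 13 mm farther back than shut.
Start: joints at [1.143, 0.521, -0.036, 1.599, 0.021, 1.021, -0.113], TCP at [0.219, -0.585, 0.231] pointing down, gripper open.
Joint ranges: [-2.91, 2.91], [-0.3, 2.13], [-1.5, 1.42], [0.17, 2.43], [-1.26, 4.41], [0.16, 1.93], [-2.52, 2.52]. Speed limits (rad/s): [1.89, 1.89, 2.39, 2.39, 3.01, 3.01, 3.01].

### API

Orientations are given as [roll, pitch, yaw] about the fixed x, y, z axes, in that order (R = Rz(yaw) Ry(pitch) Rx(roll)).
In Python, from workcell import observe, grab_frame, job_done gives the robot as it stands.
- The arm moves only by the tool move_arm, never from a script. Its argument "plan" is a list that holds one entry, the list of rows, each a list of 7 numbers: the shift along the tool's x, y, z each as a share of 0.02 m, from -1 to 1, then the turn, a rotation vector about the tool's x, y, z each as a share of 6 degrees, from -1 to 1, then the opening, from -1 (shut) to 1 (fully open). A call has exactly 10 rows; each row shifts and turns the commanded pose from where the row before left it, along the tool's axes as they then stand; what a row does not reach is not made up. A row lasts 1/10 s, in which the tool goes at most 50 mm and 8.59 degrees, less where a joint would pass 70% of its speed; a pose out of reach is approached as far as the arm can. A call with a number of a shift or a turn outside -1 to 1 is refused whole. A call with a gripper value outside its range is refused whole. The fingers move at their own pace and stop on an object; "grip_force" is the grip in N (left out, the last holds). Time passes only in rows, so rows that do not move let the fingers close, or fill a call up. It gives the time, the measured TCP pose, the force, the opening and the grip force at its end, in the units of the state.
- observe(): the state, without advancing time (a new reading comes with each control period).
- grab_frame(name): name is "scene" or "top"; returns a dict with "color" (400x640x3 uint8, red, green, blue), "intrinsics" (3x3 intrinsics, pixels), "position" and "orientation" of the camera in the world. Camera axes: x right, y down, z forward; pixel columns grow to the right and rows downward; lengths in m; the calibration is good to about 2 mm. A picture is of the moment at which its call begins. There is no depth.
- job_done(): hands the job in; it is judged then, once.
The state is a dict: "clock": time; "qpos": joint angles; "qd": joint speeds; "joint_efforts": joint torques, N m; "position": TCP position; "tool_rot": TCP orientation; "force": force on the tool from outside, world axes, zero at the start; "moment": the same for the moment, N m; "grip_width": finger opening in m; "finger_force": force on a finger pad.
Only numpy, scipy, OpenCV 4.12 (cv2) and the standard library are available. Lean on these libraries where they do the work, as an engineer would, in place of code of your own. Each camera call takes 0.05 s, during which the arm holds its last target. There are 200 camera calls.

## Working session

There is one attempt and no reset: what is moved stays moved. The work goes in short steps, Python scripts to look and compute and a tool call to move; the robot and the scene stay as the last step left them, time stands still between calls to the robot, and variables do not carry over. Pictures are saved under pics/ and viewed, at most 14 in all, crops included, and the job is handed in when it is done.

Besides the shell and the picture viewer there is one more tool, called after "Request:" as name(argument=value, ...) on one line, values as JSON. move_arm: Moves the arm, as the interface text tells. Shift numbers are shares of 0.02 m and turn numbers shares of 6 degrees, none past 1 either way. Its arguments: {"type":"object","properties":{"plan":{"type":"array"},"grip_force":{"type":"number"}},"required":["plan"]}

```bash
ls; mkdir -p pics; python3 - <<'E'
from workcell import *
import cv2
s=observe();print(s)
for n in("scene","top"):
    f=grab_frame(n);cv2.imwrite(f"pics/{n}0.png",f["color"][:,:,::-1]);print(n,f["intrinsics"],f["position"],f["orientation"])
E
```

```text
pics
{'clock': 0.0, 'qpos': array([ 1.14283102,  0.52202433, -0.03630474,  1.60002184,  0.02120574,
        1.02110297, -0.11281946]), 'qd': array([-0.00069113,  0.00081731,  0.00014466, -0.00095613, -0.00010166,
       -0.00093478, -0.00028945]), 'joint_efforts': array([ 1.88355607e-04, -9.27111411e+01,  1.97954535e+00, -3.69936848e+01,
        1.77749433e-02,  8.17495573e-03, -1.53875692e-05]), 'position': array([ 0.21869158, -0.58511723,  0.23071461]), 'tool_rot': array([-3.14042557e+00,  1.00624045e-04,  3.57719531e-01]), 'force': array([-0.62319871,  0.70846433, -0.27167898]), 'moment': array([0.03109777, 0.01039164, 0.01952278]), 'finger_force': 0.0, 'grip_width': 0.08528899124897134}
scene [[366.75451602   0.         318.70722467]
 [  0.         366.75451602 197.40522127]
 [  0.           0.           1.        ]] [ 1.09070364 -0.58513288  0.60923116] [-2.16324375  0.00854515  0.76920734]
top [[387.43774506   0.         316.92996999]
 [  0.         387.43774506 197.73888111]
 [  0.           0.           1.        ]] [ 0.32818992 -0.01456735  1.00760579] [-2.91185995e+00 -2.75688166e-03 -1.59241528e+00]
```

View pics/top0.png

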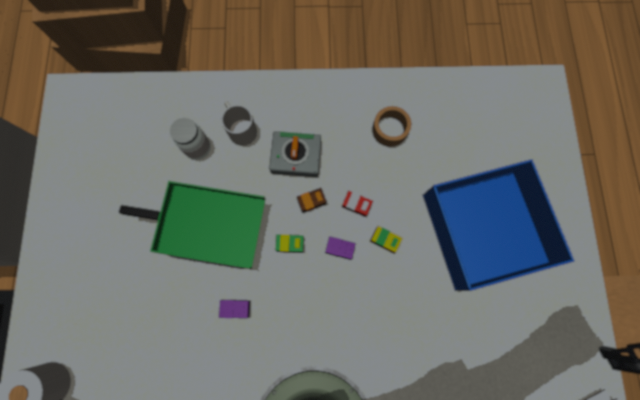

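View pics/scene0.png

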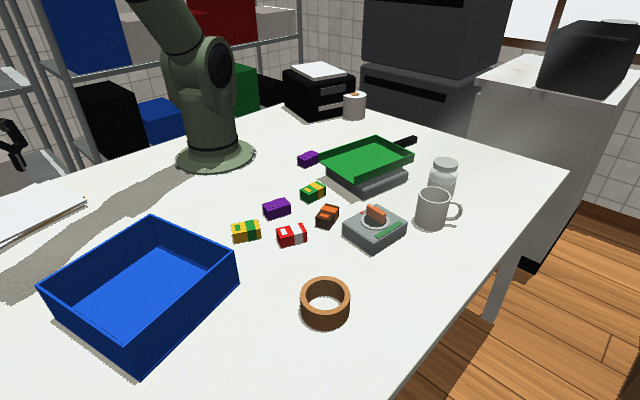

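The top view shows four cartons: green/yellow (290,243), brown (312,200), red (357,203) and yellow/green (386,239). There is no white one. The two purple look-alikes are at (340,247) and (234,309). The tray is at about (210,225), with its handle at the left (140,213). The knob is at (295,150) and the tote at (500,225).

```bash
cat > h.py <<'E'
import numpy as np, cv2
from scipy.spatial.transform import Rotation as R
from workcell import observe, grab_frame, job_done
def cam(n):
    f=grab_frame(n); f["R"]=R.from_euler("xyz",f["orientation"]).as_matrix(); return f
def ray(f,uv,z):
    "pixels (N,2) to world points on the plane at height z"
    uv=np.atleast_2d(uv).astype(float)
    d=np.c_[uv,np.ones(len(uv))]@np.linalg.inv(f["intrinsics"]).T@f["R"].T
    return f["position"]+d*((z-f["position"][2])/d[:,2])[:,None]
def proj(f,p):
    q=(np.atleast_2d(p)-f["position"])@f["R"]@f["intrinsics"].T
    return q[:,:2]/q[:,2:]
def crop(f,box,k,name):
    x0,y0,x1,y1=box
    cv2.imwrite(name,cv2.resize(f["color"][y0:y1,x0:x1,::-1],None,fx=k,fy=k,interpolation=cv2.INTER_NEAREST))
E
python3 - <<'E'
from h import *
f=cam("top"); crop(f,(260,120,420,270),5,"pics/c1.png")
E
```

```text
(no output)
```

View pics/c1.png

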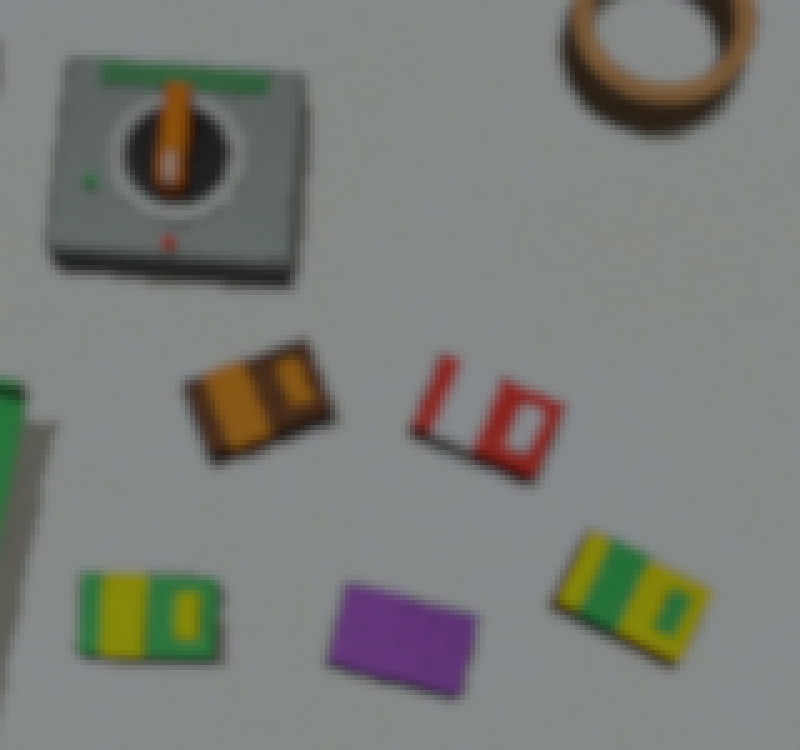

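```bash
cat >> h.py <<'E'
def masks(f):
    hsv=cv2.cvtColor(f["color"],cv2.COLOR_RGB2HSV); return hsv[...,0].astype(int),hsv[...,1].astype(int),hsv[...,2].astype(int)
def blobs(m,amin=40):
    n,l,st,c=cv2.connectedComponentsWithStats(m.astype(np.uint8)); return [(l==i) for i in range(1,n) if st[i,4]>=amin]
def rect(f,m,z):
    "min-area rectangle of a mask, rayed onto z: centre, long side yaw deg, sizes"
    p=cv2.findNonZero(m.astype(np.uint8))[:,0].astype(float)
    w=ray(f,p,z)[:,:2]
    (c,(a,b),t)=cv2.minAreaRect((cv2.convexHull((w*1000).astype(np.float32))))
    if a<b: a,b,t=b,a,t+90
    return np.round(np.array(c)/1000,4),round((t+90)%180-90,1),round(a),round(b)
E
python3 - <<'E'
from h import *
f=cam("top");H,S,V=masks(f)
m=(S>90)&(V>30)
m[:, :]&=True
for b in blobs(m):
    v,u=np.nonzero(b)
    if u.min()<100 or v.max()>330 or v.min()<72: continue
    print((int(u.mean()),int(v.mean())),b.sum(),"H",np.median(H[b]),rect(f,b,.017))
# knob
o=(H<20)&(S>150)&(V>90);o[:, :270]=0;o[:,322:]=0;o[178:]=0;o[:130]=0
print("knob",rect(f,o,.08))
# tray corners
g=(H>50)&(H<75)&(S>150);g[:, :150]=0;g[:,268:]=0;g[:180]=0;g[275:]=0
p=cv2.convexHull(cv2.findNonZero(g.astype(np.uint8)))
q=cv2.approxPolyDP(p,6,True)[:,0];print("tray corners",q.tolist(),ray(f,q,.09).round(3).tolist(),ray(f,q,.064).round(3).tolist())
d=(V<50);d[:, :115]=0;d[:,156:]=0;d[:200]=0;d[222:]=0
print("handle",rect(f,d,.083))
crop(f,(110,170,280,280),4.7,"pics/c2.png");crop(f,(410,150,580,300),4.5,"pics/c3.png")
E
```

```text
(391, 125) 661 H 15.0 (array([ 0.7595, -0.2309]), -27.7, 114, 96)
(295, 143) 261 H 16.0 (array([0.7043, 0.0328]), 84.5, 85, 73)
(496, 225) 12961 H 108.0 (array([ 0.4811, -0.4836]), -76.2, 314, 281)
(208, 224) 7327 H 68.0 (array([0.497 , 0.2619]), 79.4, 267, 189)
(311, 199) 387 H 15.0 (array([ 0.5549, -0.0078]), -72.7, 64, 47)
(346, 198) 58 H 1.0 (array([ 0.5556, -0.0999]), -24.7, 44, 9)
(362, 205) 167 H 1.0 (array([ 0.5359, -0.1428]), -25.1, 44, 34)
(386, 239) 466 H 33.0 (array([ 0.4472, -0.1977]), 61.6, 70, 44)
(289, 243) 438 H 46.0 (array([0.4426, 0.0505]), 88.8, 69, 41)
(340, 247) 420 H 140.0 (array([ 0.4279, -0.0785]), 74.4, 67, 41)
(234, 308) 472 H 140.0 (array([0.2832, 0.1878]), 88.8, 70, 38)
knob (array([0.6803, 0.0328]), -7.1, 51, 14)
tray corners [[262, 198], [249, 266], [152, 249], [170, 183]] [[0.545, 0.112, 0.09], [0.382, 0.14, 0.09], [0.427, 0.37, 0.09], [0.587, 0.338, 0.09]] [[0.551, 0.115, 0.064], [0.384, 0.145, 0.064], [0.43, 0.38, 0.064], [0.595, 0.348, 0.064]]
handle (array([0.5169, 0.413 ]), 79.3, 89, 19)
```

View pics/c2.png

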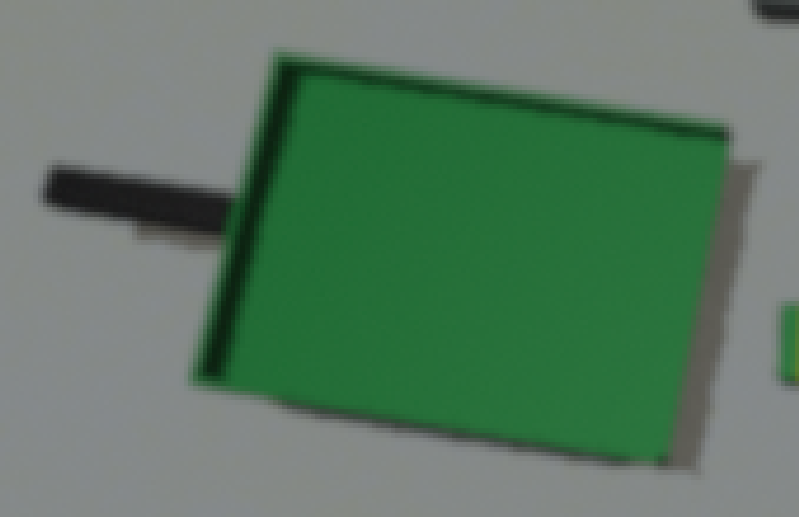

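View pics/c3.png

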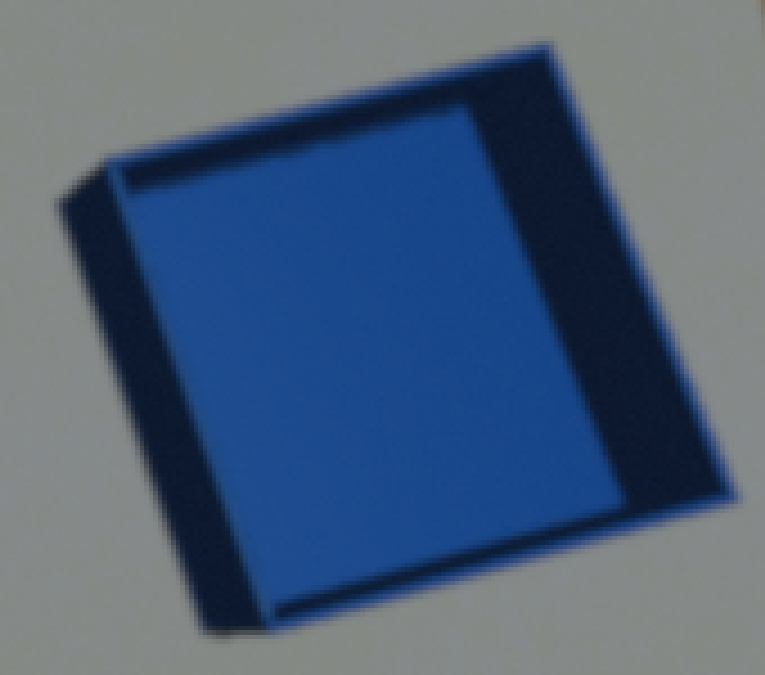

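Crops: the tray's handle-side wall tops are at about (169.1,181.1) and (151.5,250.9), and its lip ends at about (264.7,200.9) and (251.5,268.3). The tote rim corners are (434.4,185.6), (532.2,160), (573.8,260.4) and (468.9,289.6). The knob disc centre is about (295.6,151).

```bash
cat >> h.py <<'E'
def packs(f):
    "cartons on the bench by colour, rayed at half height"
    H,S,V=masks(f); out={}
    z=np.zeros(H.shape,bool); z[130:330,268:425]=1
    m=(S>90)&(V>30)&z&~((H>125)&(H<160))
    red=m&((H<6)|(H>172))
    for b in blobs(m&~red,150):
        v,u=np.nonzero(b)
        if v.min()<175: continue
        h=np.median(H[b]); yb=((H[b]<38)&(H[b]>22)).mean()
        out["pack4" if h<22 else ("pack1" if yb>.5 else "pack0")]=rect(f,b,.017)
    if red.sum()>60: out["pack2"]=rect(f,red,.017)
    return out
def rows(*tgt,k=None):
    """tgt: list of (xyz, yaw or euler, nrows); from the measured pose; prints rows in tool units"""
    s=observe(); p=s["position"]; r=R.from_euler("xyz",s["tool_rot"])
    for P,e,n in tgt:
        P=np.array(P,float); e=(np.pi,0,np.deg2rad(e)) if np.isscalar(e) else e
        q=R.from_euler("xyz",e); w=(r.inv()*q).as_rotvec()
        nn=max(int(np.ceil(np.abs(w).max()/np.deg2rad(6)-.02)),int(np.ceil(np.linalg.norm(P-p)/.02-.02)),1); n=n or nn
        ps=[p+(P-p)*i/n for i in range(n+1)]
        print("to",P.round(4),"rows",n,"min",nn)
        for i in range(n):
            ri=r*R.from_rotvec(w*i/n); d=ri.inv().apply(ps[i+1]-ps[i])/.02
            print("  ",np.r_[d,w/n/np.deg2rad(6)].round(2).tolist())
        p,r=P,q
E
python3 - <<'E'
from h import *
f=cam("top")
for k,v in packs(f).items(): print(k,v)
t=ray(f,[[169.1,181.1],[151.5,250.9]],.094)[:,:2];l=ray(f,[[264.7,200.9],[251.5,268.3]],.064)[:,:2]
m1,m2=t.mean(0),l.mean(0);d=m2-m1;print("tray",t,l,(m1+m2)/2,np.linalg.norm(d),np.degrees(np.arctan2(d[1],d[0])),np.linalg.norm(t[0]-t[1]))
c=ray(f,[[434.4,185.6],[532.2,160],[573.8,260.4],[468.9,289.6]],.1)[:,:2];print("tote",c,c.mean(0),[np.degrees(np.arctan2(*(c[i]-c[j])[::-1])) for i,j in((1,0),(2,1),(2,3),(3,0))],[np.linalg.norm(c[i]-c[j]) for i,j in((1,0),(2,1),(2,3),(3,0))])
print("disc",ray(f,[[295.6,151]],.052),"red",ray(f,[[293.6,168.6]],.045))
H,S,V=masks(f);o=(H<20)&(S>150)&(V>90);o[:, :270]=0;o[:,322:]=0;o[178:]=0;o[:130]=0
for z in(.07,.084):print(rect(f,o,z))
g=cam("scene");H,S,V=masks(g);o=(H<20)&(S>130)&(V>80);o[:, :350]=0;o[:,400:]=0;o[:195]=0;o[235:]=0
print(o.sum(),rect(g,o,.069),rect(g,o,.084))
print("scale scene?");rows(([.683,.033,.25],-7,None))
crop(g,(300,120,460,260),5,"pics/c4.png")
E
```

```text
pack4 (array([ 0.5548, -0.0074]), -72.2, 65, 47)
pack1 (array([ 0.4472, -0.1976]), 61.8, 70, 44)
pack0 (array([0.4426, 0.0505]), 88.8, 69, 41)
pack2 (array([ 0.577 , -0.0545]), 64.9, 229, 44)
tray [[0.59106585 0.33855355]
 [0.42195119 0.36869081]] [[0.54338999 0.10854899]
 [0.37831993 0.13868161]] [0.48368174 0.23861874] 0.23449395373920165 -101.22659850116453 0.17177899475112365
tote [[ 0.56459715 -0.30719135]
 [ 0.62475515 -0.55443239]
 [ 0.37841925 -0.61483304]
 [ 0.31785324 -0.36369601]] [ 0.4714062 -0.4600382] [np.float64(-76.3246905859416), np.float64(-166.22309038130516), np.float64(-76.44105175279816), np.float64(-167.10159573014784)] [np.float64(0.25445454963582764), np.float64(0.2536328364449202), np.float64(0.2583370773496818), np.float64(0.25313105518586504)]
disc [[0.67779284 0.03084069 0.052     ]] red [[0.63215973 0.03680386 0.045     ]]
(array([0.6841, 0.0333]), -7.1, 52, 14)
(array([0.6788, 0.0325]), -7.1, 51, 14)
74 (array([0.666 , 0.0418]), 34.2, 61, 38) (array([0.6777, 0.0244]), 34.2, 60, 37)
scale scene?
to [0.683 0.033 0.25 ] rows 39 min 39
   [0.84, -0.53, -0.0
[... 869 characters left out ...]
 0.12]
   [0.66, -0.74, -0.02, -0.0, 0.0, 0.12]
   [0.65, -0.75, -0.02, -0.0, 0.0, 0.12]
   [0.64, -0.75, -0.02, -0.0, 0.0, 0.12]
   [0.63, -0.76, -0.02, -0.0, 0.0, 0.12]
   [0.62, -0.77, -0.02, -0.0, 0.0, 0.12]
   [0.62, -0.78, -0.02, -0.0, 0.0, 0.12]
   [0.61, -0.78, -0.02, -0.0, 0.0, 0.12]
   [0.6, -0.79, -0.02, -0.0, 0.0, 0.12]
   [0.59, -0.8, -0.02, -0.0, 0.0, 0.12]
   [0.58, -0.81, -0.02, -0.0, 0.0, 0.12]
   [0.57, -0.81, -0.02, -0.0, 0.0, 0.12]
   [0.56, -0.82, -0.02, -0.0, 0.0, 0.12]
   [0.55, -0.83, -0.02, -0.0, 0.0, 0.12]
   [0.54, -0.83, -0.02, -0.0, 0.0, 0.12]
   [0.53, -0.84, -0.02, -0.0, 0.0, 0.12]
   [0.52, -0.85, -0.02, -0.0, 0.0, 0.12]
   [0.5, -0.85, -0.02, -0.0, 0.0, 0.12]
```

View pics/c4.png

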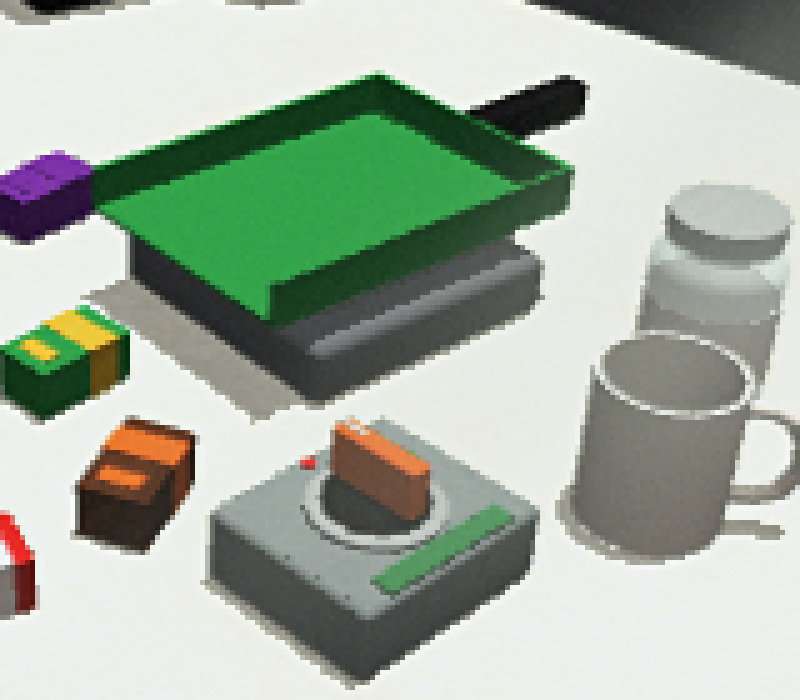

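Request:
move_arm(plan=[[[0.81, -0.52, 0, 0, 0, 0, 1], [0.81, -0.52, 0, 0, 0, 0, 1], [0.81, -0.52, 0, 0, 0, 0, 1], [0.81, -0.52, 0, 0, 0, 0, 1], [0.81, -0.52, 0, 0, 0, 0, 1], [0.81, -0.52, 0, 0, 0, 0, 1], [0.81, -0.52, 0, 0, 0, 0, 1], [0.81, -0.52, 0, 0, 0, 0, 1], [0.81, -0.52, 0, 0, 0, 0, 1], [0.81, -0.52, 0, 0, 0, 0, 1]]], grip_force=40)

```text
clock: 1.3
position: [0.3349, -0.4299, 0.2314]
tool_rot: [-3.142, -0.0, 0.358]
force: [0.6, -0.2, 0.2]
grip_width: 0.0857
finger_force: 0.0
```

Request:
move_arm(plan=[[[0.81, -0.52, 0, 0, 0, 0, 1], [0.81, -0.52, 0, 0, 0, 0, 1], [0.81, -0.52, 0, 0, 0, 0, 1], [0.81, -0.52, 0, 0, 0, 0, 1], [0.81, -0.52, 0, 0, 0, 0, 1], [0.81, -0.52, 0, 0, 0, 0, 1], [0.81, -0.52, 0, 0, 0, 0, 1], [0.81, -0.52, 0, 0, 0, 0, 1], [0.81, -0.52, 0, 0, 0, 0, 1], [0.81, -0.52, 0, 0, 0, 0, 1]]])

```text
clock: 2.3
position: [0.45, -0.2757, 0.2314]
tool_rot: [-3.142, -0.0, 0.358]
force: [-0.3, -0.5, -0.3]
grip_width: 0.0853
finger_force: 0.0
```

Request:
move_arm(plan=[[[0.81, -0.52, 0, 0, 0, 0, 1], [0.81, -0.52, 0, 0, 0, 0, 1], [0.81, -0.52, 0, 0, 0, 0, 1], [0.81, -0.52, 0, 0, 0, 0, 1], [0.81, -0.52, 0, 0, 0, 0, 1], [0.81, -0.52, 0, 0, 0, 0, 1], [0.81, -0.52, 0, 0, 0, 0, 1], [0.81, -0.52, 0, 0, 0, 0, 1], [0.81, -0.52, 0, 0, 0, 0, 1], [0.81, -0.52, 0, 0, 0, 0, 1]]])

```text
clock: 3.3
position: [0.5651, -0.1215, 0.2313]
tool_rot: [-3.141, -0.0, 0.358]
force: [-0.1, 0.2, 0.5]
grip_width: 0.0852
finger_force: 0.0
```

Request:
move_arm(plan=[[[0.81, -0.52, 0, 0, 0, 0, 0], [0.81, -0.52, 0, 0, 0, 0, 0], [0.81, -0.52, 0, 0, 0, 0, 0], [0.81, -0.52, 0, 0, 0, 0, 0], [0.81, -0.52, 0, 0, 0, 0, 0], [0.81, -0.52, 0, 0, 0, 0, 0], [0.81, -0.52, 0, 0, 0, 0, 0], [0.81, -0.52, 0, 0, 0, 0, 0], [0.81, -0.52, 0, 0, 0, 0, 0], [0.81, -0.52, 0, 0, 0, 0, 0]]])

```text
clock: 4.3
position: [0.681, 0.0325, 0.2312]
tool_rot: [-3.142, 0.0, 0.358]
force: [0.9, 0.3, 0.1]
grip_width: 0.0425
finger_force: 0.0
```

Request:
move_arm(plan=[[[0, 0, 0.8, 0, 0, 0.9, 0], [0, 0, 0.8, 0, 0, 0.9, 0], [0, 0, 0.8, 0, 0, 0.9, 0], [0, 0, 0.8, 0, 0, 0.9, 0], [0, 0, 0.8, 0, 0, 0.96, 0], [0, 0, 0, 0, 0, 0, 0], [0, 0, 0, 0, 0, 0, 0], [0, 0, 0, 0, 0, 0, 0], [0, 0, 0, 0, 0, 0, 0], [0, 0, 0, 0, 0, 0, 0]]])

```text
clock: 5.3
position: [0.6804, 0.0311, 0.1519]
tool_rot: [-3.141, -0.001, -0.119]
force: [-0.6, -0.1, 0.4]
grip_width: 0.0427
finger_force: 0.0
```

```bash
sed -i '/^def rows/,$d' h.py; cat >> h.py <<'E'
def rows(*tgt):
    """legs (xyz, yaw deg | euler), each all-turn or straight: constant rows in tool units"""
    s=observe(); p=s["position"]; r=R.from_euler("xyz",s["tool_rot"])
    print("at",p.round(4),np.degrees(s["tool_rot"]).round(1),"w",round(s["grip_width"],4),"F",s["force"].round(1),"t",round(s["clock"],1))
    for P,e in tgt:
        P=np.array(P,float); e=(np.pi,0,np.deg2rad(e)) if np.isscalar(e) else e
        q=R.from_euler("xyz",e); w=(r.inv()*q).as_rotvec()/np.deg2rad(6); d=(r.inv().apply(P-p))/.02
        n=max(1,int(np.ceil(max(np.abs(w).max(),np.abs(d).max())-.03)))
        print("to",P.round(4),"n",n,"each",np.r_[d,w].round(2).tolist(),"/n =",(np.r_[d,w]/n).round(3).tolist())
        p,r=P,q
E
python3 - <<'E'
from h import *
rows(([.680,.032,.150],-7),([.680,.032,.060],-7))
f=cam("top")
for k,v in packs(f).items(): print(k,v)
E
```

```text
at [0.6804 0.0311 0.1519] [-180.    -0.    -6.8] w 0.0427 F [-0.6 -0.1  0.4] t 5.3
to [0.68  0.032 0.15 ] n 1 each [-0.03, -0.04, 0.1, -0.0, -0.01, 0.03] /n = [-0.027, -0.043, 0.097, -0.002, -0.008, 0.029]
to [0.68  0.032 0.06 ] n 5 each [0.0, -0.0, 4.5, 0.0, 0.0, 0.0] /n = [0.0, -0.0, 0.9, 0.0, 0.0, 0.0]
```

Request:
move_arm(plan=[[[0, 0, 0.77, 0, 0, 0, 0], [0, 0, 0.77, 0, 0, 0, 0], [0, 0, 0.77, 0, 0, 0, 0], [0, 0, 0.77, 0, 0, 0, 0], [0, 0, 0.77, 0, 0, 0, 0], [0, 0, 0.75, 0, 0, 0, 0], [0, 0, 0, 0, 0, 0, 0], [0, 0, 0, 0, 0, 0, -1], [0, 0, 0, 0, 0, 0, -1], [0, 0, 0, 0, 0, 0, -1]]], grip_force=40)

```text
clock: 6.35
position: [0.681, 0.0335, 0.0603]
tool_rot: [-3.139, -0.002, -0.118]
force: [1.3, 8.3, -1.3]
grip_width: 0.0132
finger_force: 44.1
```

Request:
move_arm(plan=[[[0, 0, 0, 0, 0, 0, -1], [0, 0, 0, 0, 0, 0, -1], [0, 0, 0, 0, 0, 0.9, -1], [0, 0, 0, 0, 0, 0.9, -1], [0, 0, 0, 0, 0, 0.9, -1], [0, 0, 0, 0, 0, 0.9, -1], [0, 0, 0, 0, 0, 0.9, -1], [0, 0, 0, 0, 0, 0.9, -1], [0, 0, 0, 0, 0, 0.9, -1], [0, 0, 0, 0, 0, 0.9, -1]]])

```text
clock: 7.35
position: [0.6806, 0.0332, 0.0603]
tool_rot: [-3.139, 0.001, -0.876]
force: [-1.2, 8.0, -1.1]
grip_width: 0.0134
finger_force: 44.2
```

Request:
move_arm(plan=[[[0, 0, 0, 0, 0, 0.9, -1], [0, 0, 0, 0, 0, 0.9, -1], [0, 0, 0, 0, 0, 0.9, -1], [0, 0, 0, 0, 0, 0.9, -1], [0, 0, 0, 0, 0, 0.8, -1], [0, 0, 0, 0, 0, 0, -1], [0, 0, 0, 0, 0, 0, 0], [0, 0, 0, 0, 0, 0, 0], [0, 0, 0, 0, 0, 0, 0], [0, 0, 0, 0, 0, 0, 0]]])

```text
clock: 8.35
position: [0.6803, 0.0308, 0.0595]
tool_rot: [-3.141, 0.0, -1.335]
force: [-1.1, -0.3, 0.3]
grip_width: 0.0429
finger_force: 0.0
```

Request:
move_arm(plan=[[[0, 0, -1, 0, 0, 0, 0], [0, 0, -1, 0, 0, 0, 0], [0, 0, -1, 0, 0, 0, 0], [0, 0, -1, 0, 0, 0, 0], [0, 0, -1, 0, 0, 0, 0], [0, 0, -1, 0, 0, 0, 0], [0, 0, -1, 0, 0, 0, 0], [0, 0, -1, 0, 0, 0, 0], [0, 0, 0, 0, 0, 0, 1], [0, 0, 0, 0, 0, 0, 1]]])

```text
clock: 9.35
position: [0.6802, 0.031, 0.2193]
tool_rot: [-3.141, 0.0, -1.335]
force: [-0.2, 0.7, -0.9]
grip_width: 0.0703
finger_force: 0.0
```

```bash
python3 - <<'E'
from h import *
print(observe()["qpos"])
rows(([.5548,-.0074,.22],-72.5),([.5548,-.0074,.008],-72.5))
f=cam("scene");crop(f,(220,120,460,270),3.3,"pics/c5.png")
E
```

```text
[-0.63260626  0.81365422  0.91828189  1.47977484 -0.67355007  1.18403449
 -2.51368004]
at [0.6802 0.031  0.2193] [-180.     0.   -76.5] w 0.0703 F [-0.2  0.7 -0.9] t 9.3
to [ 0.5548 -0.0074  0.22  ] n 7 each [0.4, 6.54, -0.04, -0.0, 0.0, -0.66] /n = [0.057, 0.935, -0.005, -0.0, 0.0, -0.095]
to [ 0.5548 -0.0074  0.008 ] n 11 each [0.0, -0.0, 10.6, 0.0, 0.0, 0.0] /n = [0.0, -0.0, 0.964, 0.0, 0.0, 0.0]
```

View pics/c5.png

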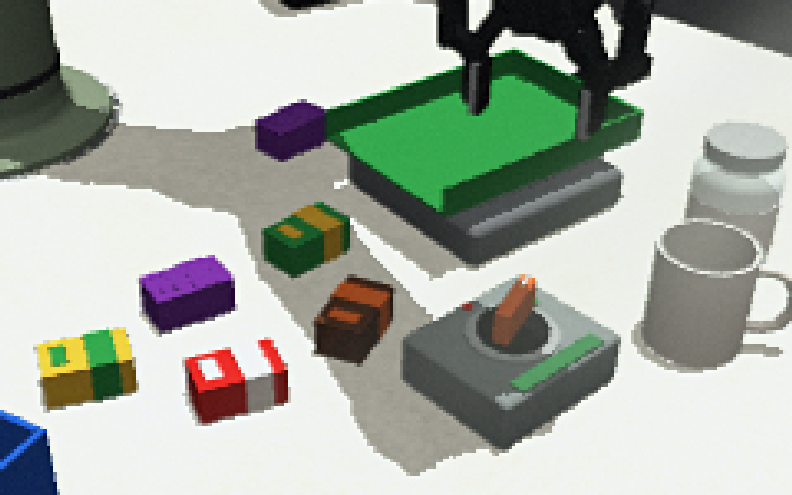

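The knob points at the green dot, so the scale is on. The brown carton is still at about (327,216) in the scene view.

Request:
move_arm(plan=[[[0.06, 0.93, 0, 0, 0, 0, 1], [0.06, 0.93, 0, 0, 0, 0, 1], [0.06, 0.93, 0, 0, 0, 0, 1], [0.06, 0.93, 0, 0, 0, 0, 1], [0.06, 0.93, 0, 0, 0, 0, 1], [0.06, 0.93, 0, 0, 0, 0, 1], [0.06, 0.93, 0, 0, 0, 0, 1], [0, 0, 0, 0, 0, -1, 1], [0, 0, 0, 0, 0, -1, 1], [0, 0, 0, 0, 0, -1, 1]]])

```text
clock: 10.4
position: [0.5552, -0.0074, 0.2187]
tool_rot: [3.141, 0.0, -1.016]
force: [0.2, 0.1, 0.1]
grip_width: 0.0855
finger_force: 0.0
```

Request:
move_arm(plan=[[[0, 0, 0, 0, 0, -1, 1], [0, 0, 0, 0, 0, -1, 1], [0, 0, 0, 0, 0, -1, 1], [0, 0, 0, 0, 0, -1, 1], [0, 0, 0, 0, 0, -1, 1], [0, 0, 0, 0, 0, -1, 1], [0, 0, 0, 0, 0, -1, 1], [0, 0, 0, 0, 0, -1, 1], [0, 0, 0, 0, 0, -1, 1], [0, 0, 0, 0, 0, -1, 1]]])

```text
clock: 11.4
position: [0.5552, -0.0075, 0.2187]
tool_rot: [-3.142, 0.001, 0.031]
force: [-0.2, -0.9, 0.4]
grip_width: 0.085
finger_force: 0.0
```

Request:
move_arm(plan=[[[0, 0, 0, 0, 0, -1, 1], [0, 0, 0, 0, 0, -1, 1], [0, 0, 0, 0, 0, -1, 1], [0, 0, 0, 0, 0, -1, 1], [0, 0, 0, 0, 0, -1, 1], [0, 0, 0, 0, 0, -1, 1], [0, 0, 0, 0, 0, -1, 1], [0, 0, 0, 0, 0, -1, 1], [0, 0, 0, 0, 0, -1, 1], [0, 0, 0, 0, 0, -1, 1]]])

```text
clock: 12.4
position: [0.5552, -0.0074, 0.2187]
tool_rot: [-3.141, 0.0, 1.079]
force: [0.7, 0.3, -0.5]
grip_width: 0.0851
finger_force: 0.0
```

Request:
move_arm(plan=[[[0, 0, 0, 0, 0, -1, 1], [0, 0, 0, 0, 0, -1, 1], [0, 0, 0, 0, 0, -1, 1], [0, 0, 0, 0, 0, -1, 1], [0, 0, 0, 0, 0, -1, 1], [0, 0, 0, 0, 0, -1, 1], [0, 0, 0, 0, 0, -1, 1], [0, 0, 0, 0, 0, -0.67, 1], [0, 0, 0, 0, 0, 0, 1], [0, 0, 0, 0, 0, 0, 1]]])

```text
clock: 13.4
position: [0.5553, -0.0076, 0.219]
tool_rot: [-3.141, -0.0, 1.875]
force: [-0.2, -0.0, -0.3]
grip_width: 0.085
finger_force: 0.0
```

```bash
python3 - <<'E'
from h import *
print(observe()["qpos"].round(2))
rows(([.5548,-.0074,.22],107.5),([.5548,-.0074,.009],107.5))
E
```

```text
[-0.2   0.43  0.14  1.81 -0.08  0.91  0.28]
at [ 0.5553 -0.0076  0.219 ] [-180.    -0.   107.4] w 0.085 F [-0.2 -0.  -0.3] t 13.4
to [ 0.5548 -0.0074  0.22  ] n 1 each [0.02, -0.02, -0.05, -0.0, -0.0, -0.01] /n = [0.018, -0.022, -0.052, -0.004, -0.003, -0.014]
to [ 0.5548 -0.0074  0.009 ] n 11 each [0.0, -0.0, 10.55, 0.0, 0.0, 0.0] /n = [0.0, -0.0, 0.959, 0.0, 0.0, 0.0]
```

Request:
move_arm(plan=[[[0, 0, 1, 0, 0, 0, 1], [0, 0, 1, 0, 0, 0, 1], [0, 0, 1, 0, 0, 0, 1], [0, 0, 1, 0, 0, 0, 1], [0, 0, 1, 0, 0, 0, 1], [0, 0, 1, 0, 0, 0, 1], [0, 0, 1, 0, 0, 0, 1], [0, 0, 1, 0, 0, 0, 1], [0, 0, 1, 0, 0, 0, 1], [0, 0, 1, 0, 0, 0, 1]]])

```text
clock: 14.4
position: [0.5554, -0.0074, 0.0183]
tool_rot: [-3.141, 0.0, 1.875]
force: [0.8, -0.8, -0.4]
grip_width: 0.0853
finger_force: 0.0
```

Request:
move_arm(plan=[[[0, 0, 0.5, 0, 0, 0, 1], [0, 0, 0, 0, 0, 0, -1], [0, 0, 0, 0, 0, 0, -1], [0, 0, 0, 0, 0, 0, -1], [0, 0, 0, 0, 0, 0, -1], [0, 0, 0, 0, 0, 0, -1], [0, 0, 0, 0, 0, 0, -1], [0, 0, -0.5, 0, 0, 0, -1], [0, 0, -1, 0, 0, 0, -1], [0, 0, -1, 0, 0, 0, -1]]])

```text
clock: 15.4
position: [0.5556, -0.0075, 0.0608]
tool_rot: [3.141, 0.0, 1.877]
force: [0.4, -0.3, 0.4]
grip_width: 0.041
finger_force: 40.3
```

Request:
move_arm(plan=[[[0, 0, -1, 0, 0, 0.95, -1], [0, 0, -1, 0, 0, 0.95, -1], [0, 0, -1, 0, 0, 0.95, -1], [0, 0, -1, 0, 0, 0.95, -1], [0, 0, -1, 0, 0, 0.93, -1], [0.91, -0.27, 0, 0, 0, 0, -1], [0.91, -0.27, 0, 0, 0, 0, -1], [0.91, -0.27, 0, 0, 0, 0, -1], [0.91, -0.27, 0, 0, 0, 0, -1], [0.91, -0.27, 0, 0, 0, 0, -1]]])

```text
clock: 16.4
position: [0.546, 0.0878, 0.1605]
tool_rot: [3.141, -0.001, 1.382]
force: [-0.3, -0.0, -1.1]
grip_width: 0.0412
finger_force: 40.4
```

Request:
move_arm(plan=[[[0.91, -0.27, 0, 0, 0, 0, -1], [0.91, -0.27, 0, 0, 0, 0, -1], [0.91, -0.27, 0, 0, 0, 0, -1], [0.91, -0.27, 0, 0, 0, 0, -1], [0.91, -0.27, 0, 0, 0, 0, -1], [0.91, -0.27, 0, 0, 0, 0, -1], [0.91, -0.27, 0, 0, 0, 0, -1], [0.91, -0.27, 0, 0, 0, 0, -1], [0.91, -0.27, 0, 0, 0, 0, -1], [0.91, -0.27, 0, 0, 0, 0, -1]]])

```text
clock: 17.4
position: [0.5271, 0.2771, 0.1601]
tool_rot: [3.141, -0.001, 1.382]
force: [-0.1, 0.2, -0.6]
grip_width: 0.0415
finger_force: 40.4
```

```bash
python3 - <<'E'
from h import *
rows(([.5279,.2763,.16],79),([.5279,.2763,.0755],79))
f=cam("top")
for k,v in packs(f).items(): print(k,v)
crop(f,(110,120,410,300),2.6,"pics/c6.png")
E
```

```text
at [0.5271 0.2771 0.1601] [180.   -0.   79.2] w 0.0415 F [-0.1  0.2 -0.6] t 17.4
to [0.5279 0.2763 0.16  ] n 1 each [-0.03, 0.04, 0.0, 0.0, -0.01, 0.03] /n = [-0.03, 0.044, 0.004, 0.004, -0.007, 0.028]
to [0.5279 0.2763 0.0755] n 5 each [0.0, -0.0, 4.23, 0.0, 0.0, 0.0] /n = [0.0, -0.0, 0.845, 0.0, 0.0, 0.0]
pack1 (array([ 0.4474, -0.1976]), 60.8, 69, 45)
pack0 (array([0.4426, 0.0505]), 88.8, 69, 41)
pack2 (array([ 0.5768, -0.0551]), 65.0, 228, 44)
```

View pics/c6.png

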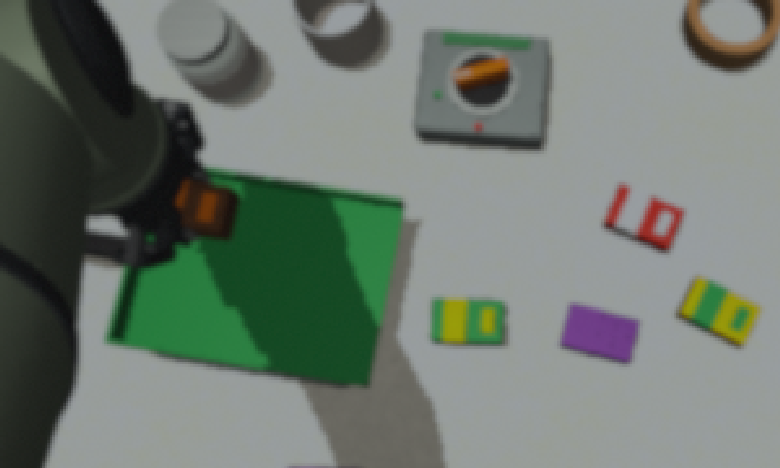

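Request:
move_arm(plan=[[[0, 0, 0.84, 0, 0, 0, -1], [0, 0, 0.84, 0, 0, 0, -1], [0, 0, 0.84, 0, 0, 0, -1], [0, 0, 0.84, 0, 0, 0, -1], [0, 0, 0.84, 0, 0, 0, -1], [0, 0, 0, 0, 0, 0, -1], [0, 0, 0, 0, 0, 0, 0.28], [0, 0, 0, 0, 0, 0, 0.28], [0, 0, 0, 0, 0, 0, 0.28], [0, 0, -0.2, 0, 0, 0, 0.28]]])

```text
clock: 18.45
position: [0.5271, 0.2759, 0.0795]
tool_rot: [-3.141, 0.0, 1.382]
force: [0.5, -0.3, -0.2]
grip_width: 0.0546
finger_force: 0.0
```

Request:
move_arm(plan=[[[0, 0, -1, 0, 0, 0, 0.28], [0, 0, -1, 0, 0, 0, 0.28], [0, 0, -1, 0, 0, 0, 0.28], [0, 0, -1, 0, 0, 0, 0.28], [-0.99, -0.17, 0, 0, 0, 0, 1], [-0.99, -0.17, 0, 0, 0, 0, 1], [-0.99, -0.17, 0, 0, 0, 0, 1], [-0.99, -0.17, 0, 0, 0, 0, 1], [-0.99, -0.17, 0, 0, 0, 0, 1], [-0.99, -0.17, 0, 0, 0, 0, 1]]])

```text
clock: 19.45
position: [0.4846, 0.1623, 0.1599]
tool_rot: [3.141, -0.0, 1.382]
force: [-0.0, -0.5, 0.1]
grip_width: 0.0852
finger_force: 0.0
```

Request:
move_arm(plan=[[[-0.99, -0.17, 0, 0, 0, 0, 1], [-0.99, -0.17, 0, 0, 0, 0, 1], [-0.99, -0.17, 0, 0, 0, 0, 1], [-0.99, -0.17, 0, 0, 0, 0, 1], [-0.99, -0.17, 0, 0, 0, 0, 1], [-0.99, -0.17, 0, 0, 0, 0, 1], [0, 0, 0, 0, 0, -0.8, 1], [0, 0, 0, 0, 0, -0.8, 1], [0, 0, 0, 0, 0, 0, 1], [0, 0, 0, 0, 0, 0, 1]]])

```text
clock: 20.45
position: [0.4426, 0.0499, 0.1595]
tool_rot: [3.141, -0.0, 1.547]
force: [-0.7, 0.2, -1.1]
grip_width: 0.0851
finger_force: 0.0
```

```bash
sed -i 's/z\[130:330,268:425\]=1/z[176:330,268:425]=1/;s/if v.min()<175: continue/if v.min()<178: continue/' h.py; python3 - <<'E'
from h import *
rows(([.4426,.0505,.16],88.8),([.4426,.0505,.009],88.8))
f=cam("top")
for k,v in packs(f).items(): print(k,v)
f=cam("scene");crop(f,(220,120,460,270),3.3,"pics/c7.png")
E
```

```text
at [0.4426 0.0499 0.1595] [180.   -0.   88.6] w 0.0851 F [-0.7  0.2 -1.1] t 20.4
to [0.4426 0.0505 0.16  ] n 1 each [0.03, 0.0, -0.02, 0.0, -0.0, -0.03] /n = [0.029, 0.002, -0.025, 0.002, -0.002, -0.03]
to [0.4426 0.0505 0.009 ] n 8 each [0.0, -0.0, 7.55, 0.0, 0.0, 0.0] /n = [0.0, -0.0, 0.944, 0.0, 0.0, 0.0]
pack1 (array([ 0.4474, -0.1973]), 60.0, 69, 44)
pack2 (array([ 0.5432, -0.127 ]), 65.0, 69, 44)
```

View pics/c7.png

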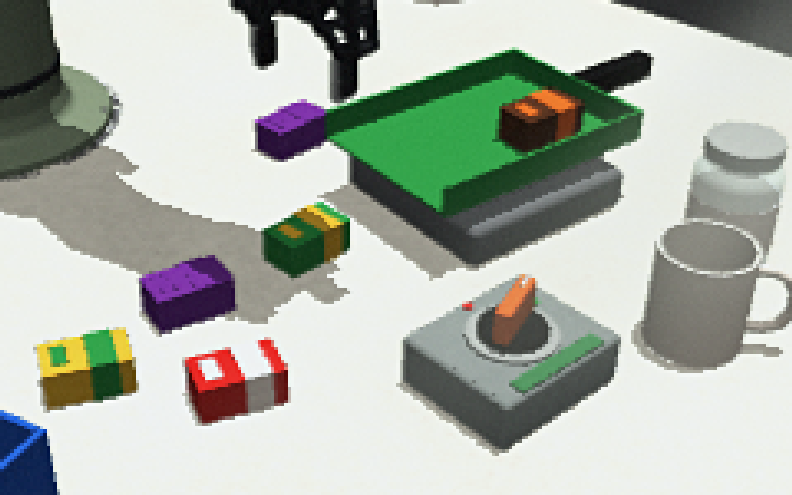

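Request:
move_arm(plan=[[[0, 0, 0.94, 0, 0, 0, 1], [0, 0, 0.94, 0, 0, 0, 1], [0, 0, 0.94, 0, 0, 0, 1], [0, 0, 0.94, 0, 0, 0, 1], [0, 0, 0.94, 0, 0, 0, 1], [0, 0, 0.94, 0, 0, 0, 1], [0, 0, 0.94, 0, 0, 0, 1], [0, 0, 0.94, 0, 0, 0, 1], [0, 0, 0, 0, 0, 0, -1], [0, 0, 0, 0, 0, 0, -1]]])

```text
clock: 21.55
position: [0.4424, 0.05, 0.0091]
tool_rot: [-3.141, 0.0, 1.549]
force: [-0.4, -0.5, 0.1]
grip_width: 0.0592
finger_force: 0.0
```

Request:
move_arm(plan=[[[0, 0, 0, 0, 0, 0, -1], [0, 0, 0, 0, 0, 0, -1], [0, 0, 0, 0, 0, 0, -1], [0, 0, 0, 0, 0, 0, -1], [0, 0, -0.5, 0, 0, 0, -1], [0, 0, -1, 0, 0, 0, -1], [0, 0, -1, 0, 0, 0, -1], [0, 0, -1, 0, 0, 0, -1], [0, 0, -1, 0, 0, 0.8, -1], [0, 0, -1, 0, 0, 0.8, -1]]])

```text
clock: 22.55
position: [0.4425, 0.0503, 0.1209]
tool_rot: [3.141, -0.001, 1.378]
force: [0.6, 0.7, -0.1]
grip_width: 0.0414
finger_force: 40.5
```

Request:
move_arm(plan=[[[0, 0, -1, 0, 0, 0, -1], [0, 0, -1, 0, 0, 0, -1], [0.99, -0.13, 0, 0, 0, 0, -1], [0.99, -0.13, 0, 0, 0, 0, -1], [0.99, -0.13, 0, 0, 0, 0, -1], [0.99, -0.13, 0, 0, 0, 0, -1], [0.99, -0.13, 0, 0, 0, 0, -1], [0.99, -0.13, 0, 0, 0, 0, -1], [0.99, -0.13, 0, 0, 0, 0, -1], [0.99, -0.13, 0, 0, 0, 0, -1]]])

```text
clock: 23.55
position: [0.4517, 0.2105, 0.1602]
tool_rot: [3.141, -0.001, 1.382]
force: [1.2, -1.3, -0.2]
grip_width: 0.0415
finger_force: 40.6
```

Request:
move_arm(plan=[[[0.99, -0.13, 0, 0, 0, 0, -1], [0.99, -0.13, 0, 0, 0, 0, -1], [0.99, -0.13, 0, 0, 0, 0, -1], [0.99, -0.13, 0, 0, 0, 0, -1], [0, 0, 0.84, 0, 0, 0, -1], [0, 0, 0.84, 0, 0, 0, -1], [0, 0, 0.84, 0, 0, 0, -1], [0, 0, 0.84, 0, 0, 0, -1], [0, 0, 0, 0, 0, 0, -1], [0, 0, 0, 0, 0, 0, -1]]])

```text
clock: 24.55
position: [0.4566, 0.2897, 0.0922]
tool_rot: [-3.142, 0.0, 1.382]
force: [-0.7, 0.6, 1.5]
grip_width: 0.0415
finger_force: 40.6
```

```bash
python3 - <<'E'
from h import *
rows(([.4573,.2901,.0755],79),([.4573,.2901,.16],79),([.5432,-.127,.16],79),([.5432,-.127,.16],65))
f=cam("top")
for k,v in packs(f).items(): print(k,v)
E
```

```text
at [0.4566 0.2897 0.0922] [-180.     0.    79.2] w 0.0415 F [-0.7  0.6  1.5] t 24.6
to [0.4573 0.2901 0.0755] n 1 each [0.03, 0.03, 0.84, -0.0, 0.0, 0.03] /n = [0.028, 0.029, 0.835, -0.001, 0.001, 0.029]
to [0.4573 0.2901 0.16  ] n 5 each [0.0, 0.0, -4.23, 0.0, 0.0, 0.0] /n = [0.0, 0.0, -0.845, 0.0, 0.0, 0.0]
to [ 0.5432 -0.127   0.16  ] n 20 each [-19.65, 8.2, 0.0, 0.0, 0.0, 0.0] /n = [-0.983, 0.41, 0.0, 0.0, 0.0, 0.0]
to [ 0.5432 -0.127   0.16  ] n 3 each [0.0, 0.0, 0.0, -0.0, -0.0, 2.33] /n = [0.0, 0.0, 0.0, -0.0, -0.0, 0.778]
pack1 (array([ 0.4474, -0.1976]), 60.8, 69, 45)
pack2 (array([ 0.5431, -0.127 ]), 65.0, 69, 44)
```

Request:
move_arm(plan=[[[0, 0, 0.84, 0, 0, 0, -1], [0, 0, 0, 0, 0, 0, -1], [0, 0, 0, 0, 0, 0, 0.28], [0, 0, 0, 0, 0, 0, 0.28], [0, 0, 0, 0, 0, 0, 0.28], [0, 0, -0.5, 0, 0, 0, 0.28], [0, 0, -0.9, 0, 0, 0, 0.28], [0, 0, -0.9, 0, 0, 0, 0.28], [0, 0, -0.9, 0, 0, 0, 0.28], [0, 0, -1, 0, 0, 0, 0.28]]])

```text
clock: 25.6
position: [0.4565, 0.2893, 0.1605]
tool_rot: [3.141, -0.0, 1.382]
force: [-0.3, -0.0, 0.4]
grip_width: 0.0548
finger_force: 0.0
```

Request:
move_arm(plan=[[[-0.98, 0.41, 0, 0, 0, 0, 1], [-0.98, 0.41, 0, 0, 0, 0, 1], [-0.98, 0.41, 0, 0, 0, 0, 1], [-0.98, 0.41, 0, 0, 0, 0, 1], [-0.98, 0.41, 0, 0, 0, 0, 1], [-0.98, 0.41, 0, 0, 0, 0, 1], [-0.98, 0.41, 0, 0, 0, 0, 1], [-0.98, 0.41, 0, 0, 0, 0, 1], [-0.98, 0.41, 0, 0, 0, 0, 1], [-0.98, 0.41, 0, 0, 0, 0, 1]]])

```text
clock: 26.6
position: [0.5005, 0.0806, 0.1599]
tool_rot: [3.141, -0.001, 1.382]
force: [-0.1, -0.4, 0.8]
grip_width: 0.0851
finger_force: 0.0
```

Request:
move_arm(plan=[[[-0.98, 0.41, 0, 0, 0, 0, 1], [-0.98, 0.41, 0, 0, 0, 0, 1], [-0.98, 0.41, 0, 0, 0, 0, 1], [-0.98, 0.41, 0, 0, 0, 0, 1], [-0.98, 0.41, 0, 0, 0, 0, 1], [-0.98, 0.41, 0, 0, 0, 0, 1], [-0.98, 0.41, 0, 0, 0, 0, 1], [-0.98, 0.41, 0, 0, 0, 0, 1], [-0.98, 0.41, 0, 0, 0, 0, 1], [-0.98, 0.41, 0, 0, 0, 0, 1]]])

```text
clock: 27.6
position: [0.5442, -0.1274, 0.1599]
tool_rot: [3.141, -0.0, 1.382]
force: [0.0, -0.1, 0.6]
grip_width: 0.0854
finger_force: 0.0
```

Request:
move_arm(plan=[[[0, 0, 0, 0, 0, 0.78, 1], [0, 0, 0, 0, 0, 0.78, 1], [0, 0, 0, 0, 0, 0.78, 1], [0, 0, 0, 0, 0, 0, 1], [0, 0, 0, 0, 0, 0, 1], [0, 0, 0, 0, 0, 0, 1], [0, 0, 0, 0, 0, 0, 1], [0, 0, 0, 0, 0, 0, 1], [0, 0, 0, 0, 0, 0, 1], [0, 0, 0, 0, 0, 0, 1]]])

```text
clock: 28.6
position: [0.544, -0.1265, 0.1589]
tool_rot: [-3.142, 0.0, 1.137]
force: [-0.4, -1.1, 0.2]
grip_width: 0.0854
finger_force: 0.0
```

```bash
python3 - <<'E'
from h import *
rows(([.5432,-.127,.16],65),([.5432,-.127,.009],65),([.5432,-.127,.16],79),([.5107,.1879,.16],79))
f=cam("top")
for k,v in packs(f).items(): print(k,v)
f=cam("scene");crop(f,(220,120,460,270),3.3,"pics/c8.png")
E
```

```text
at [ 0.544  -0.1265  0.1589] [-180.     0.    65.1] w 0.0854 F [-0.4 -1.1  0.2] t 28.6
to [ 0.5432 -0.127   0.16  ] n 1 each [-0.04, -0.02, -0.06, -0.0, 0.0, 0.02] /n = [-0.04, -0.025, -0.056, -0.001, 0.0, 0.024]
to [ 0.5432 -0.127   0.009 ] n 8 each [0.0, -0.0, 7.55, 0.0, 0.0, 0.0] /n = [0.0, -0.0, 0.944, 0.0, 0.0, 0.0]
to [ 0.5432 -0.127   0.16  ] n 8 each [-0.0, 0.0, -7.55, 0.0, 0.0, -2.33] /n = [-0.0, 0.0, -0.944, 0.0, 0.0, -0.292]
to [0.5107 0.1879 0.16  ] n 16 each [15.15, -4.6, -0.0, 0.0, 0.0, 0.0] /n = [0.947, -0.287, -0.0, 0.0, 0.0, 0.0]
```

View pics/c8.png

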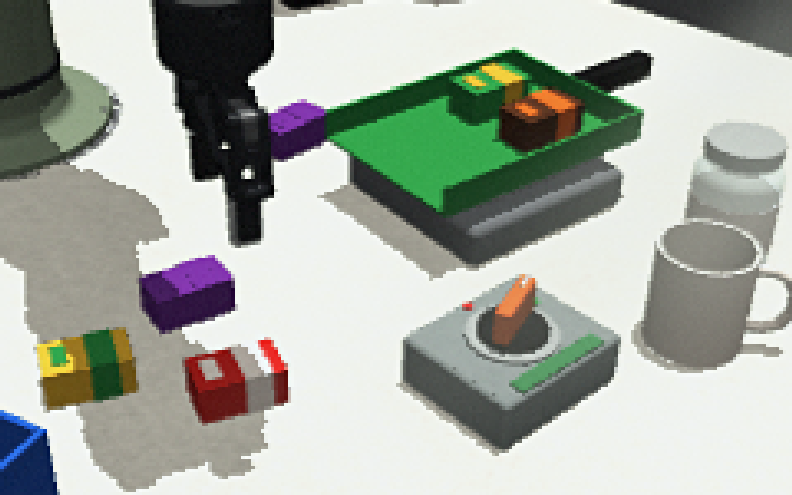

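Request:
move_arm(plan=[[[-0.04, 0, 0.94, 0, 0, 0, 1], [0, 0, 0.94, 0, 0, 0, 1], [0, 0, 0.94, 0, 0, 0, 1], [0, 0, 0.94, 0, 0, 0, 1], [0, 0, 0.94, 0, 0, 0, 1], [0, 0, 0.94, 0, 0, 0, 1], [0, 0, 0.94, 0, 0, 0, 1], [0, 0, 0.9, 0, 0, 0, 1], [0, 0, 0, 0, 0, 0, -1], [0, 0, 0, 0, 0, 0, -1]]])

```text
clock: 29.7
position: [0.5436, -0.1273, 0.0096]
tool_rot: [-3.141, 0.0, 1.137]
force: [-0.2, 0.0, 1.3]
grip_width: 0.0591
finger_force: 0.0
```

Request:
move_arm(plan=[[[0, 0, 0, 0, 0, 0, -1], [0, 0, 0, 0, 0, 0, -1], [0, 0, 0, 0, 0, 0, -1], [0, 0, 0, 0, 0, 0, -1], [0, 0, -0.5, 0, 0, 0, -1], [0, 0, -1, 0, 0, 0, -1], [0, 0, -1, 0, 0, 0, -1], [0, 0, -1, 0, 0, -0.8, -1], [0, 0, -1, 0, 0, -0.8, -1], [0, 0, -1, 0, 0, -0.73, -1]]])

```text
clock: 30.7
position: [0.5437, -0.1272, 0.1212]
tool_rot: [3.141, 0.0, 1.384]
force: [-0.4, -0.2, -0.1]
grip_width: 0.0415
finger_force: 40.6
```

Request:
move_arm(plan=[[[0, 0, -1, 0, 0, 0, -1], [0, 0, -1, 0, 0, 0, -1], [0.95, -0.29, 0, 0, 0, 0, -1], [0.95, -0.29, 0, 0, 0, 0, -1], [0.95, -0.29, 0, 0, 0, 0, -1], [0.95, -0.29, 0, 0, 0, 0, -1], [0.95, -0.29, 0, 0, 0, 0, -1], [0.95, -0.29, 0, 0, 0, 0, -1], [0.95, -0.29, 0, 0, 0, 0, -1], [0.95, -0.29, 0, 0, 0, 0, -1]]])

```text
clock: 31.7
position: [0.5267, 0.0316, 0.1604]
tool_rot: [3.141, -0.0, 1.381]
force: [-0.7, -0.1, -0.4]
grip_width: 0.0414
finger_force: 40.6
```

Request:
move_arm(plan=[[[0.95, -0.29, 0, 0, 0, 0, -1], [0.95, -0.29, 0, 0, 0, 0, -1], [0.95, -0.29, 0, 0, 0, 0, -1], [0.95, -0.29, 0, 0, 0, 0, -1], [0.95, -0.29, 0, 0, 0, 0, -1], [0.95, -0.29, 0, 0, 0, 0, -1], [0.95, -0.29, 0, 0, 0, 0, -1], [0.95, -0.29, 0, 0, 0, 0, -1], [0, 0, 0, 0, 0, 0, -1], [0, 0, 0, 0, 0, 0, -1]]])

```text
clock: 32.7
position: [0.5099, 0.1889, 0.16]
tool_rot: [3.141, -0.0, 1.381]
force: [0.3, -0.2, -0.4]
grip_width: 0.0412
finger_force: 40.6
```

```bash
python3 - <<'E'
from h import *
f=cam("top");P=packs(f)
for k,v in P.items(): print(k,v)
rows(([.5107,.1879,.16],79),([.5107,.1879,.0755],79),([.5107,.1879,.16],79),([*P["pack1"][0],.16],79),([*P["pack1"][0],.16],61))
E
```

```text
pack1 (array([ 0.4187, -0.1981]), 62.0, 71, 43)
at [0.51   0.1884 0.1599] [180.   -0.   79.1] w 0.0415 F [-0.1 -0.6 -0.8] t 32.8
to [0.5107 0.1879 0.16  ] n 1 each [-0.02, 0.04, -0.0, 0.01, -0.0, 0.02] /n = [-0.016, 0.038, -0.002, 0.006, -0.001, 0.017]
to [0.5107 0.1879 0.0755] n 5 each [0.0, -0.0, 4.23, 0.0, 0.0, 0.0] /n = [0.0, -0.0, 0.845, 0.0, 0.0, 0.0]
to [0.5107 0.1879 0.16  ] n 5 each [0.0, 0.0, -4.23, 0.0, 0.0, 0.0] /n = [0.0, 0.0, -0.845, 0.0, 0.0, 0.0]
to [ 0.4187 -0.1981  0.16  ] n 20 each [-19.82, -0.83, -0.0, 0.0, 0.0, 0.0] /n = [-0.991, -0.042, -0.0, 0.0, 0.0, 0.0]
to [ 0.4187 -0.1981  0.16  ] n 3 each [0.0, 0.0, 0.0, -0.0, -0.0, 3.0] /n = [0.0, 0.0, 0.0, -0.0, -0.0, 1.0]
```

pack1 has been knocked about 3 cm towards the robot, so I use its new position.

Request:
move_arm(plan=[[[0, 0.04, 0.84, 0, 0, 0, -1], [0, 0, 0.84, 0, 0, 0, -1], [0, 0, 0.84, 0, 0, 0, -1], [0, 0, 0.84, 0, 0, 0, -1], [0, 0, 0.84, 0, 0, 0, -1], [0, 0, 0, 0, 0, 0, -1], [0, 0, 0, 0, 0, 0, 0.28], [0, 0, 0, 0, 0, 0, 0.28], [0, 0, 0, 0, 0, 0, 0.28], [0, 0, -0.2, 0, 0, 0, 0.28]]])

```text
clock: 33.75
position: [0.5106, 0.1886, 0.0795]
tool_rot: [-3.141, 0.0, 1.381]
force: [-0.8, 0.5, 0.5]
grip_width: 0.0549
finger_force: 0.0
```

Request:
move_arm(plan=[[[0, 0, -1, 0, 0, 0, 0.28], [0, 0, -1, 0, 0, 0, 0.28], [0, 0, -1, 0, 0, 0, 0.28], [0, 0, -1, 0, 0, 0, 0.28], [-0.99, -0.04, 0, 0, 0, 0, 1], [-0.99, -0.04, 0, 0, 0, 0, 1], [-0.99, -0.04, 0, 0, 0, 0, 1], [-0.99, -0.04, 0, 0, 0, 0, 1], [-0.99, -0.04, 0, 0, 0, 0, 1], [-0.99, -0.04, 0, 0, 0, 0, 1]]])

```text
clock: 34.75
position: [0.4829, 0.0716, 0.1593]
tool_rot: [-3.141, 0.0, 1.38]
force: [-0.3, 1.6, 0.7]
grip_width: 0.0859
finger_force: 0.0
```

Request:
move_arm(plan=[[[-0.99, -0.04, 0, 0, 0, 0, 1], [-0.99, -0.04, 0, 0, 0, 0, 1], [-0.99, -0.04, 0, 0, 0, 0, 1], [-0.99, -0.04, 0, 0, 0, 0, 1], [0, 0, 0, 0, 0, 0, 1], [0, 0, 0, 0, 0, 0, 1], [0, 0, 0, 0, 0, 0, 1], [0, 0, 0, 0, 0, 0, 1], [0, 0, 0, 0, 0, 0, 1], [0, 0, 0, 0, 0, 0, 1]]])

```text
clock: 35.75
position: [0.4655, -0.0039, 0.1592]
tool_rot: [-3.141, 0.0, 1.381]
force: [0.5, 0.1, -0.1]
grip_width: 0.0853
finger_force: 0.0
```

```bash
python3 - <<'E'
from h import *
f=cam("top");P=packs(f)
for k,v in P.items(): print(k,v)
p=[*P["pack1"][0],.16];y=P["pack1"][1]
rows((p,79),(p,y),([*p[:2],.009],y),(p,79),([.4401,.2017,.16],79))
crop(f,(110,120,410,300),2.6,"pics/c9.png")
E
```

```text
pack1 (array([ 0.4187, -0.1981]), 62.0, 71, 43)
at [ 0.4655 -0.004   0.1593] [-180.    -0.    79.1] w 0.0855 F [-0.1 -0.5  0.1] t 35.8
to [ 0.4187 -0.1981  0.16  ] n 10 each [-9.97, -0.47, -0.04, -0.0, -0.0, 0.02] /n = [-0.997, -0.047, -0.004, -0.0, -0.0, 0.002]
to [ 0.4187 -0.1981  0.16  ] n 3 each [0.0, 0.0, 0.0, -0.0, -0.0, 2.83] /n = [0.0, 0.0, 0.0, -0.0, -0.0, 0.944]
to [ 0.4187 -0.1981  0.009 ] n 8 each [0.0, -0.0, 7.55, 0.0, 0.0, 0.0] /n = [0.0, -0.0, 0.944, 0.0, 0.0, 0.0]
to [ 0.4187 -0.1981  0.16  ] n 8 each [0.0, 0.0, -7.55, 0.0, 0.0, -2.83] /n = [0.0, 0.0, -0.944, 0.0, 0.0, -0.354]
to [0.4401 0.2017 0.16  ] n 20 each [19.83, -2.76, -0.0, 0.0, 0.0, 0.0] /n = [0.991, -0.138, -0.0, 0.0, 0.0, 0.0]
```

View pics/c9.png

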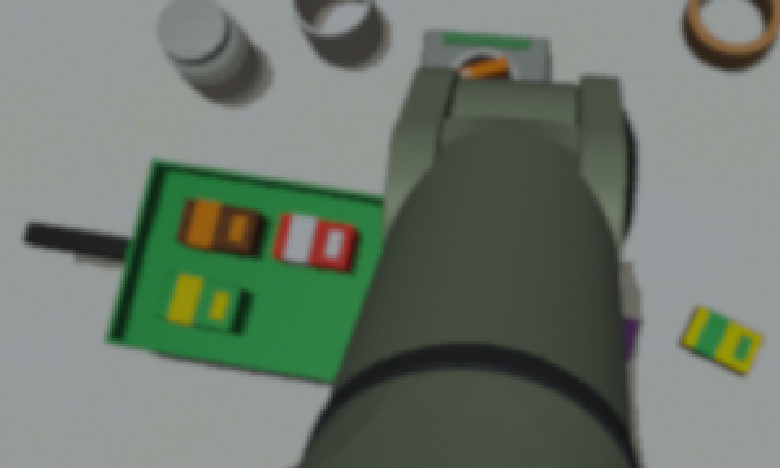

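Request:
move_arm(plan=[[[-1, -0.05, 0, 0, 0, 0, 1], [-1, -0.05, 0, 0, 0, 0, 1], [-1, -0.05, 0, 0, 0, 0, 1], [-1, -0.05, 0, 0, 0, 0, 1], [-1, -0.05, 0, 0, 0, 0, 1], [-1, -0.05, 0, 0, 0, 0, 1], [-1, -0.05, 0, 0, 0, 0, 1], [-1, -0.05, 0, 0, 0, 0, 1], [-1, -0.05, 0, 0, 0, 0, 1], [-1, -0.05, 0, 0, 0, 0, 1]]])

```text
clock: 36.8
position: [0.4177, -0.1994, 0.1593]
tool_rot: [3.142, -0.0, 1.381]
force: [-0.2, 0.5, 0.5]
grip_width: 0.0852
finger_force: 0.0
```

Request:
move_arm(plan=[[[0, 0, 0.5, 0, 0, 0.94, 1], [0, 0, 0.5, 0, 0, 0.94, 1], [0, 0, 0.5, 0, 0, 0.94, 1], [0, 0, 1, 0, 0, 0, 1], [0, 0, 1, 0, 0, 0, 1], [0, 0, 1, 0, 0, 0, 1], [0, 0, 1, 0, 0, 0, 1], [0, 0, 1, 0, 0, 0, 1], [0, 0, 1, 0, 0, 0, 1], [0, 0, 0, 0, 0, 0, -1]]])

```text
clock: 37.8
position: [0.4169, -0.1983, 0.0076]
tool_rot: [-3.139, 0.0, 1.085]
force: [-0.3, -0.2, 0.5]
grip_width: 0.0733
finger_force: 0.0
```

Request:
move_arm(plan=[[[0, 0, 0, 0, 0, 0, -1], [0, 0, 0, 0, 0, 0, -1], [0, 0, 0, 0, 0, 0, -1], [0, 0, 0, 0, 0, 0, -1], [0, 0, 0, 0, 0, 0, -1], [0, 0, -0.5, 0, 0, 0, -1], [0, 0, -1, 0, 0, 0, -1], [0, 0, -1, 0, 0, -0.94, -1], [0, 0, -1, 0, 0, -0.94, -1], [0, 0, -1, 0, 0, -0.94, -1]]])

```text
clock: 38.8
position: [0.4179, -0.1987, 0.1012]
tool_rot: [3.141, 0.0, 1.385]
force: [0.2, 0.4, -0.9]
grip_width: 0.041
finger_force: 40.6
```

Request:
move_arm(plan=[[[0, 0, -1, 0, 0, 0, -1], [0, 0, -1, 0, 0, 0, -1], [0, 0, -1, 0, 0, 0, -1], [0, 0, 0, 0, 0, 0, -1], [0, 0, 0, 0, 0, 0, -1], [0, 0, 0, 0, 0, 0, -1], [0, 0, 0, 0, 0, 0, -1], [0, 0, 0, 0, 0, 0, -1], [0, 0, 0, 0, 0, 0, -1], [0, 0, 0, 0, 0, 0, -1]]])

```text
clock: 39.8
position: [0.4178, -0.1987, 0.1591]
tool_rot: [-3.141, -0.0, 1.381]
force: [-0.3, -0.3, -0.0]
grip_width: 0.0415
finger_force: 40.6
```

```bash
python3 - <<'E'
from h import *
rows(([.4401,.2017,.16],79),([.4401,.2017,.0755],79))
E
```

```text
at [ 0.4178 -0.1987  0.1591] [-180.    -0.    79.1] w 0.0415 F [-0.3 -0.3 -0. ] t 39.8
to [0.4401 0.2017 0.16  ] n 20 each [19.87, -2.69, -0.04, -0.0, -0.0, 0.02] /n = [0.994, -0.134, -0.002, -0.0, -0.0, 0.001]
to [0.4401 0.2017 0.0755] n 5 each [0.0, -0.0, 4.23, 0.0, 0.0, 0.0] /n = [0.0, -0.0, 0.845, 0.0, 0.0, 0.0]
```

Request:
move_arm(plan=[[[0.99, -0.13, 0, 0, 0, 0, -1], [0.99, -0.13, 0, 0, 0, 0, -1], [0.99, -0.13, 0, 0, 0, 0, -1], [0.99, -0.13, 0, 0, 0, 0, -1], [0.99, -0.13, 0, 0, 0, 0, -1], [0.99, -0.13, 0, 0, 0, 0, -1], [0.99, -0.13, 0, 0, 0, 0, -1], [0.99, -0.13, 0, 0, 0, 0, -1], [0.99, -0.13, 0, 0, 0, 0, -1], [0.99, -0.13, 0, 0, 0, 0, -1]]])

```text
clock: 40.8
position: [0.4297, 0.0014, 0.1593]
tool_rot: [3.142, -0.0, 1.381]
force: [0.6, 0.1, -0.1]
grip_width: 0.0414
finger_force: 40.6
```

Request:
move_arm(plan=[[[0.99, -0.14, 0, 0, 0, 0, -1], [0.99, -0.14, 0, 0, 0, 0, -1], [0.99, -0.14, 0, 0, 0, 0, -1], [0.99, -0.14, 0, 0, 0, 0, -1], [0.99, -0.14, 0, 0, 0, 0, -1], [0.99, -0.14, 0, 0, 0, 0, -1], [0.99, -0.14, 0, 0, 0, 0, -1], [0.99, -0.14, 0, 0, 0, 0, -1], [0.99, -0.14, 0, 0, 0, 0, -1], [0.99, -0.14, 0, 0, 0, 0, -1]]])

```text
clock: 41.8
position: [0.4396, 0.2012, 0.1592]
tool_rot: [-3.141, 0.0, 1.381]
force: [0.7, -0.9, 0.1]
grip_width: 0.0409
finger_force: 40.6
```

Request:
move_arm(plan=[[[0, 0, 0.83, 0, 0, 0, -1], [0, 0, 0.83, 0, 0, 0, -1], [0, 0, 0.83, 0, 0, 0, -1], [0, 0, 0.83, 0, 0, 0, -1], [0, 0, 0.83, 0, 0, 0, -1], [0, 0, 0, 0, 0, 0, -1], [0, 0, 0, 0, 0, 0, 0.28], [0, 0, 0, 0, 0, 0, 0.28], [0, 0, 0, 0, 0, 0, 0.28], [0, 0, -0.2, 0, 0, 0, 0.28]]])

```text
clock: 42.8
position: [0.4395, 0.2004, 0.0805]
tool_rot: [-3.141, 0.0, 1.381]
force: [-0.4, 0.2, 0.3]
grip_width: 0.0549
finger_force: 0.0
```

Request:
move_arm(plan=[[[0, 0, -1, 0, 0, 0, 0.28], [0, 0, -1, 0, 0, 0, 0.28], [0, 0, -1, 0, 0, 0, 0.28], [0, 0, -1, 0, 0, 0, 0.28], [0, 0, -1, 0, 0, 0, 0.28], [0, 0, -1, 0, 0, 0, 0.28], [0, 0, 0, 0, 0, 0, 0.28], [0, 0, 0, 0, 0, 0, 0.28], [0, 0, 0, 0, 0, 0, 0.28], [0, 0, 0, 0, 0, 0, 0.28]]])

```text
clock: 43.8
position: [0.4393, 0.2002, 0.1997]
tool_rot: [-3.141, 0.001, 1.381]
force: [-0.6, 0.3, 0.2]
grip_width: 0.0544
finger_force: 0.0
```

```bash
python3 - <<'E'
from h import *
f=cam("top")
d=(masks(f)[2]<50);d[:, :115]=0;d[:,156:]=0;d[:200]=0;d[222:]=0
c,y,a,b=rect(f,d,.083);print("handle",c,y,a,b)
u=np.array([np.cos(np.radians(y)),np.sin(np.radians(y))]);e=c+u*a/2000;g=e-u*.070;print("grip",g)
rows(([*g,.2],79),([*g,.065],79))
s=cam("scene");crop(s,(220,120,460,270),3.3,"pics/c10.png")
E
```

```text
Traceback (most recent call last):
  File "h.py", line 23, in rect
    p=cv2.findNonZero(m.astype(np.uint8))[:,0].astype(float)
      ~~~~~~~~~~~~~~~~~~~~~~~~~~~~~~~~~~~^^^^^
TypeError: 'NoneType' object is not subscriptable
```

```bash
python3 - <<'E'
from h import *
rows(([.512,.387,.2],79),([.512,.387,.060],79))
s=cam("scene");crop(s,(220,120,460,270),3.3,"pics/c10.png")
E
```

```text
at [0.4394 0.2002 0.1998] [-180.     0.    79.1] w 0.0544 F [-0.1 -0.1  0.2] t 43.9
to [0.512 0.387 0.2  ] n 10 each [9.86, 1.8, -0.02, -0.01, 0.01, 0.02] /n = [0.986, 0.18, -0.002, -0.001, 0.001, 0.002]
to [0.512 0.387 0.06 ] n 7 each [0.0, -0.0, 7.0, 0.0, 0.0, 0.0] /n = [0.0, -0.0, 1.0, 0.0, 0.0, 0.0]
```

View pics/c10.png

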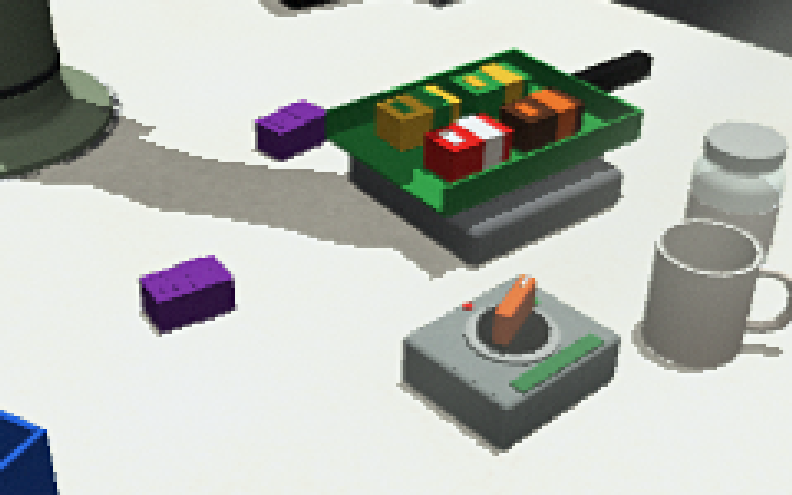

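All four cartons are in the tray and released. Next I grip the handle.

Request:
move_arm(plan=[[[0.99, 0.18, 0, 0, 0, 0, 1], [0.99, 0.18, 0, 0, 0, 0, 1], [0.99, 0.18, 0, 0, 0, 0, 1], [0.99, 0.18, 0, 0, 0, 0, 1], [0.99, 0.18, 0, 0, 0, 0, 1], [0.99, 0.18, 0, 0, 0, 0, 1], [0.99, 0.18, 0, 0, 0, 0, 1], [0.99, 0.18, 0, 0, 0, 0, 1], [0.99, 0.18, 0, 0, 0, 0, 1], [0.95, 0.18, 0, 0, 0, 0, 1]]])

```text
clock: 44.9
position: [0.5123, 0.3879, 0.1997]
tool_rot: [-3.141, 0.001, 1.381]
force: [0.5, -1.1, 0.6]
grip_width: 0.0853
finger_force: 0.0
```

Request:
move_arm(plan=[[[0, 0, 0.9, 0, 0, 0, 0.5], [0, 0, 0.9, 0, 0, 0, 0.5], [0, 0, 0.9, 0, 0, 0, 0.5], [0, 0, 0.9, 0, 0, 0, 0.5], [0, 0, 0.9, 0, 0, 0, 0.5], [0, 0, 0.9, 0, 0, 0, 0.5], [0, 0, 0.8, 0, 0, 0, 0.5], [0, 0, 0.75, 0, 0, 0, 0.5], [0, 0, 0, 0, 0, 0, 0.5], [0, 0, 0, 0, 0, 0, 0.5]]])

```text
clock: 45.9
position: [0.5123, 0.3872, 0.0614]
tool_rot: [-3.142, 0.0, 1.381]
force: [1.2, 0.7, 0.8]
grip_width: 0.0642
finger_force: 0.0
```

```bash
python3 - <<'E'
from h import *
rows(([.512,.387,.060],79));print(observe()["qpos"].round(2))
s=cam("scene");crop(s,(300,80,460,200),5,"pics/c11.png")
E
```

```text
at [0.5123 0.3872 0.0614] [-180.     0.    79.1] w 0.0642 F [1.2 0.7 0.8] t 45.9
to [0.512 0.387 0.06 ] n 1 each [-0.01, -0.01, 0.07, -0.0, 0.0, 0.02] /n = [-0.012, -0.014, 0.068, -0.001, 0.002, 0.019]
[-0.88  0.77  0.22  1.68 -0.23  0.72 -0.74]
```

View pics/c11.png

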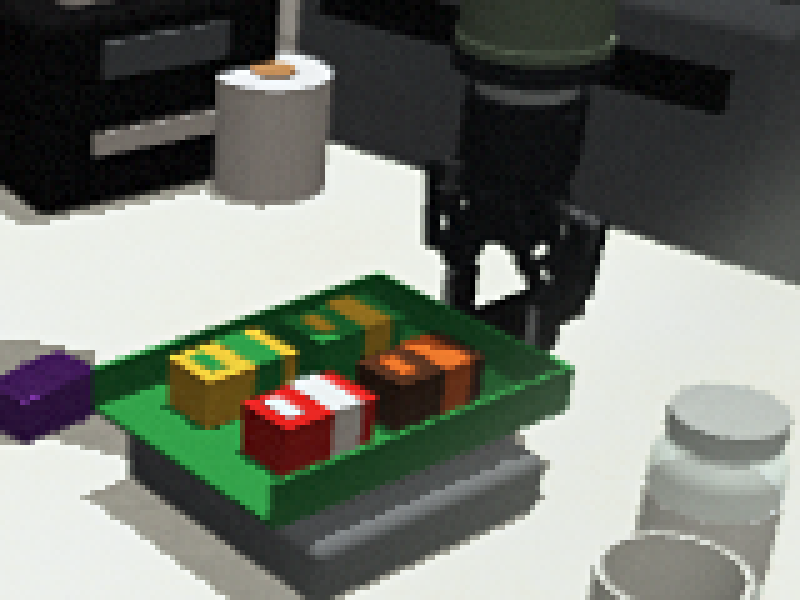

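Request:
move_arm(plan=[[[0, 0, 0.07, 0, 0, 0, -1], [0, 0, 0, 0, 0, 0, -1], [0, 0, 0, 0, 0, 0, -1], [0, 0, 0, 0, 0, 0, -1], [0, 0, 0, 0, 0, 0, -1], [0, 0, 0, 0, 0, 0, -1], [0, 0, 0, 0, 0, 0, -1], [0, 0, 0, 0, 0, 0, -1], [0, 0, 0, 0, 0, 0, -1], [0, 0, 0, 0, 0, 0, -1]]], grip_force=110)

```text
clock: 46.95
position: [0.5125, 0.3874, 0.0605]
tool_rot: [3.141, -0.001, 1.381]
force: [0.4, -0.9, 5.3]
grip_width: 0.0206
finger_force: 107.2
```

```bash
cat >> h.py <<'E'
def lipcheck():
    "lowest green tray pixel in the scene view against the near lip corner predicted from the TCP (rigid tray)"
    s=observe(); f=cam("scene"); H,S,V=masks(f)
    g=(H>50)&(H<75)&(S>150); g[:, :200]=0
    b=max(blobs(g),key=lambda m:m.sum()); v,u=np.nonzero(b); i=v.argmax()
    Rt=R.from_euler("xyz",s["tool_rot"]).as_matrix()
    # tray x=-tool x, tray y=tool y, tray z=-tool z
    p=s["position"]+Rt@np.array([-.27,.088,.0])
    print("pose",s["position"].round(4),np.degrees(s["tool_rot"]).round(1),"w",round(s["grip_width"],4),"F",s["force"].round(1),"t",s["clock"])
    print("corner px",u[v==v.max()].mean(),v.max(),"pred",proj(f,p).round(1),"10mm lower",proj(f,p-[0,0,.01]).round(1))
E
python3 -c "
from h import *
lipcheck()"
```

```text
pose [0.5125 0.3874 0.0605] [180.   -0.   79.1] w 0.0206 F [ 0.4 -0.9  5.3] t 46.95
corner px 237.0 116 pred [[352.6 185.6]] 10mm lower [[352.4 188.6]]
```

Request:
move_arm(plan=[[[0, 0, -0.1, 0, 0, 0, -1], [0, 0, -0.2, 0, 0, 0, -1], [0, 0, -0.3, 0, 0, 0, -1], [0, 0, -0.4, 0, 0, 0, -1], [0, 0, -0.4, 0, 0, 0, -1], [0, 0, -0.3, 0, 0, 0, -1], [0, 0, -0.2, 0, 0, 0, -1], [0, 0, -0.1, 0, 0, 0, -1], [0, 0, 0, 0, 0, 0, -1], [0, 0, 0, 0, 0, 0, -1]]])

```text
clock: 48.0
position: [0.5121, 0.3872, 0.0997]
tool_rot: [-3.141, 0.0, 1.381]
force: [0.5, 0.2, -3.6]
grip_width: 0.0203
finger_force: 107.6
```

```bash
sed -i 's/g\[:, :200\]=0/g[:, :200]=0; g[:125]=0/' h.py; python3 -c "
from h import *
lipcheck()"
```

```text
pose [0.5121 0.3872 0.0997] [-180.     0.    79.1] w 0.0203 F [ 0.5  0.2 -3.6] t 48.0
corner px 355.0 173 pred [[353.  173.4]] 10mm lower [[352.9 176.6]]
```

Request:
move_arm(plan=[[[0, 0, -0.2, 0, 0, 0, -1], [0, 0, -0.5, 0, 0, -0.1, -1], [0, 0, -0.7, 0, 0, -0.3, -1], [0, 0, -0.7, 0, 0, -0.4, -1], [0, 0, -0.7, 0, 0, -0.4, -1], [0, 0, -0.7, 0, 0, -0.4, -1], [0, 0, -0.7, 0, 0, -0.2, -1], [0, 0, -0.5, 0, 0, 0, -1], [0, 0, -0.3, 0, 0, 0, -1], [0, 0, 0, 0, 0, 0, -1]]])

```text
clock: 49.05
position: [0.5124, 0.3874, 0.2007]
tool_rot: [3.141, -0.001, 1.569]
force: [0.4, 0.1, -3.8]
grip_width: 0.0204
finger_force: 107.7
```

Request:
move_arm(plan=[[[-0.2, -0.02, 0, 0, 0, 0, -1], [-0.4, -0.03, 0, 0, 0, 0, -1], [-0.6, -0.05, 0, 0, 0, 0, -1], [-0.6, -0.05, 0, 0, 0, 0, -1], [-0.6, -0.05, 0, 0, 0, 0, -1], [-0.6, -0.05, 0, 0, 0, 0, -1], [-0.6, -0.05, 0, 0, 0, 0, -1], [-0.6, -0.05, 0, 0, 0, 0, -1], [-0.6, -0.05, 0, 0, 0, 0, -1], [-0.6, -0.05, 0, 0, 0, 0, -1]]])

```text
clock: 50.05
position: [0.503, 0.2782, 0.2]
tool_rot: [3.142, -0.0, 1.569]
force: [-0.2, -0.1, -3.2]
grip_width: 0.0205
finger_force: 107.7
```

Request:
move_arm(plan=[[[-0.6, -0.05, 0, 0, 0, 0, -1], [-0.6, -0.05, 0, 0, 0, 0, -1], [-0.6, -0.05, 0, 0, 0, 0, -1], [-0.6, -0.05, 0, 0, 0, 0, -1], [-0.6, -0.05, 0, 0, 0, 0, -1], [-0.6, -0.05, 0, 0, 0, 0, -1], [-0.6, -0.05, 0, 0, 0, 0, -1], [-0.6, -0.05, 0, 0, 0, 0, -1], [-0.4, -0.03, 0, 0, 0, 0, -1], [-0.2, -0.02, 0, 0, 0, 0, -1]]])

```text
clock: 51.05
position: [0.4939, 0.1703, 0.2]
tool_rot: [3.142, 0.0, 1.569]
force: [-0.1, -0.5, -3.9]
grip_width: 0.0202
finger_force: 107.7
```

```bash
python3 -c "
from h import *
lipcheck()
rows(([.465,-.14,.2],90),([.465,-.14,.126],90));print(observe()['qpos'].round(2))
f=cam('scene')
# scale: bare steel/grey edges while the tray is away
g=cv2.cvtColor(f['color'],cv2.COLOR_RGB2GRAY); crop(f,(290,110,440,210),5,'pics/scale.png')
# expected outline with the centre at the tray's start
for z,a in((.06,.08),(.04,.095),(0,.095)):
  for c in(-99,-101,-103):
    e=np.array([np.cos(np.radians(c)),np.sin(np.radians(c)),0]);n=np.array([-e[1],e[0],0])
    if c==-101: print(z,proj(f,[[.484,.239,z]+a*(i*e+j*n) for i,j in((1,1),(-1,1),(-1,-1),(1,-1))]).round(1).tolist())
"
```

```text
pose [0.4939 0.1703 0.2   ] [180.    0.   89.9] w 0.0202 F [-0.1 -0.5 -3.9] t 51.05
corner px 308.5 172 pred [[307.4 173.5]] 10mm lower [[307.6 177.4]]
at [0.4939 0.1701 0.2   ] [180.    0.   89.9] w 0.0208 F [-0.  -1.1 -3.6] t 51.1
to [ 0.465 -0.14   0.2  ] n 16 each [-15.51, -1.41, 0.0, 0.0, 0.0, -0.02] /n = [-0.969, -0.088, 0.0, 0.0, 0.0, -0.001]
to [ 0.465 -0.14   0.126] n 4 each [0.0, -0.0, 3.7, 0.0, 0.0, 0.0] /n = [0.0, -0.0, 0.925, 0.0, 0.0, 0.0]
[-0.63  0.41  0.24  1.91 -0.13  0.84 -0.32]
0.06 [[361.2, 180.3], [400.9, 164.5], [366.6, 145.9], [328.4, 159.0]]
0.04 [[360.2, 190.1], [407.1, 170.7], [366.6, 148.5], [321.8, 164.0]]
0 [[359.5, 201.6], [405.5, 181.7], [365.9, 158.8], [321.8, 174.8]]
```

Request:
move_arm(plan=[[[-0.2, -0.02, 0, 0, 0, 0, -1], [-0.4, -0.04, 0, 0, 0, 0, -1], [-0.6, -0.05, 0, 0, 0, 0, -1], [-0.6, -0.05, 0, 0, 0, 0, -1], [-0.6, -0.05, 0, 0, 0, 0, -1], [-0.6, -0.05, 0, 0, 0, 0, -1], [-0.6, -0.05, 0, 0, 0, 0, -1], [-0.6, -0.05, 0, 0, 0, 0, -1], [-0.6, -0.06, 0, 0, 0, 0, -1], [-0.6, -0.06, 0, 0, 0, 0, -1]]])

```text
clock: 52.15
position: [0.484, 0.0623, 0.1999]
tool_rot: [-3.142, -0.0, 1.569]
force: [1.0, -0.7, -4.4]
grip_width: 0.0202
finger_force: 107.7
```

Request:
move_arm(plan=[[[-0.6, -0.06, 0, 0, 0, 0, -1], [-0.6, -0.06, 0, 0, 0, 0, -1], [-0.6, -0.06, 0, 0, 0, 0, -1], [-0.6, -0.06, 0, 0, 0, 0, -1], [-0.6, -0.06, 0, 0, 0, 0, -1], [-0.6, -0.05, 0, 0, 0, 0, -1], [-0.6, -0.05, 0, 0, 0, 0, -1], [-0.6, -0.05, 0, 0, 0, 0, -1], [-0.6, -0.05, 0, 0, 0, 0, -1], [-0.6, -0.05, 0, 0, 0, 0, -1]]])

```text
clock: 53.15
position: [0.4729, -0.0577, 0.1999]
tool_rot: [-3.142, -0.0, 1.569]
force: [0.5, 0.3, -3.3]
grip_width: 0.0205
finger_force: 107.7
```

Request:
move_arm(plan=[[[-0.6, -0.05, 0, 0, 0, 0, -1], [-0.6, -0.05, 0, 0, 0, 0, -1], [-0.6, -0.05, 0, 0, 0, 0, -1], [-0.6, -0.05, 0, 0, 0, 0, -1], [-0.6, -0.05, 0, 0, 0, 0, -1], [-0.6, -0.05, 0, 0, 0, 0, -1], [-0.35, -0.03, 0, 0, 0, 0, -1], [-0.15, 0, 0, 0, 0, 0, -1], [0, 0, 0, 0, 0, 0, -1], [0, 0, 0, 0, 0, 0, -1]]])

```text
clock: 54.15
position: [0.4663, -0.1383, 0.1999]
tool_rot: [-3.141, -0.0, 1.57]
force: [0.2, 1.2, -3.4]
grip_width: 0.02
finger_force: 107.6
```

```bash
python3 -c "
from h import *
lipcheck()
rows(([.465,-.14,.126],90));print(observe()['qpos'].round(2))
f=cam('top'); c=f['color'][180:270,160:280].astype(int)
hsv=masks(f);g=cv2.cvtColor(f['color'],cv2.COLOR_RGB2GRAY)
print('row225',g[225,150:290:2].tolist());print('col210',g[175:285:2,212].tolist())
"
```

```text
pose [ 0.4663 -0.1383  0.1999] [-180.    -0.    89.9] w 0.02 F [ 0.2  1.2 -3.4] t 54.15
corner px 200.5 218 pred [[171.3 232.8]] 10mm lower [[172.7 237.1]]
at [ 0.4664 -0.1382  0.1999] [-180.   -0.   90.] w 0.0207 F [ 0.2  0.1 -4.4] t 54.2
to [ 0.465 -0.14   0.126] n 4 each [-0.09, -0.07, 3.69, -0.0, -0.0, -0.01] /n = [-0.022, -0.017, 0.923, -0.0, -0.0, -0.002]
[-0.09  0.36  0.32  2.   -0.16  0.8   0.32]
row225 [148, 148, 149, 149, 149, 149, 149, 149, 149, 149, 149, 149, 145, 112, 116, 138, 140, 140, 142, 142, 142, 144, 145, 146, 145, 146, 145, 146, 148, 148, 148, 149, 149, 148, 148, 148, 149, 148, 148, 149, 149, 150, 149, 150, 149, 149, 128, 77, 94, 95, 69, 51, 98, 138, 149, 149, 149, 149, 149, 149, 149, 149, 149, 150, 149, 149, 149, 149, 150, 149]
col210 [150, 149, 149, 148, 149, 149, 138, 95, 101, 130, 140, 141, 141, 142, 142, 143, 143, 144, 144, 143, 145, 145, 147, 147, 149, 149, 148, 149, 149, 150, 150, 150, 149, 150, 149, 150, 150, 150, 150, 150, 143, 104, 101, 92, 89, 139, 148, 149, 149, 149, 149, 148, 149, 149, 148]
```

Request:
move_arm(plan=[[[0, 0, 0.2, 0, 0, 0, -1], [0, 0, 0.4, 0, 0, 0, -1], [0, 0, 0.4, 0, 0, 0, -1], [0, 0, 0.4, 0, 0, 0, -1], [0, 0, 0.4, 0, 0, 0, -1], [0, 0, 0.4, 0, 0, 0, -1], [0, 0, 0.4, 0, 0, 0, -1], [0, 0, 0.4, 0, 0, 0, -1], [0, 0, 0.4, 0, 0, 0, -1], [0, 0, 0.2, 0, 0, 0, -1]]])

```text
clock: 55.25
position: [0.466, -0.1387, 0.127]
tool_rot: [-3.141, -0.0, 1.569]
force: [0.4, -0.7, -4.5]
grip_width: 0.0205
finger_force: 107.6
```

```bash
python3 -c "
from h import *
f=cam('top');g=cv2.cvtColor(f['color'],cv2.COLOR_RGB2GRAY)
n,l,st,c=cv2.connectedComponentsWithStats((g>128).astype(np.uint8),connectivity=4)
i=l[225,205];m=cv2.dilate((l==i).astype(np.uint8),np.ones((2,2)))
print(st[i]);
for z in (.06,): print('plat',rect(f,(l==i),z),ray(f,[c[i]],z))
d=(g<128);d[:, :165]=0;d[:,258:]=0;d[:178]=0;d[275:]=0
print('base',rect(f,d,.03))
lipcheck();print(observe()['qpos'].round(2))
"
```

```text
[ 173  190   75   70 3872]
plat (array([0.49  , 0.2416]), -10.7, 156, 154) [[0.48767929 0.24173107 0.06      ]]
base (array([0.4893, 0.2386]), 79.5, 200, 193)
pose [ 0.4659 -0.1386  0.1268] [-179.9   -0.    89.9] w 0.0202 F [-1.7  0.9 -3.3] t 55.3
corner px 200.5 252 pred [[180.1 263. ]] 10mm lower [[181.3 266.9]]
[-0.04  0.48  0.27  2.06 -0.21  0.63  0.37]
```

Request:
move_arm(plan=[[[-0.02, 0, -0.71, 0, 0.5, 0, -1], [-0.02, 0, -0.71, 0, 0.5, 0, -1], [-0.02, 0, -0.71, 0, 0.5, 0, -1], [-0.02, 0, -0.71, 0, 0.5, 0, -1], [-0.02, 0, -0.71, 0, 0.5, 0, -1], [-0.02, 0, -0.71, 0, 0.5, 0, -1], [-0.02, 0, -0.71, 0, 0.5, 0, -1], [0, 0, 0, 0, 0, 0, -1], [0, 0, 0, 0, 0, 0, -1], [0, 0, 0, 0, 0, 0, -1]]])

```text
clock: 56.35
position: [0.4661, -0.1562, 0.2246]
tool_rot: [-3.141, -0.366, 1.57]
force: [-0.0, 0.3, -2.7]
grip_width: 0.0205
finger_force: 107.9
```

```bash
cat >> h.py <<'E'
def lip():
    s=observe(); M=R.from_euler("xyz",s["tool_rot"]).as_matrix()
    print("lip",(s["position"]+M@[-.27,0,-.004]).round(3),"tip deg",round(np.degrees(np.arcsin(M[2,0])),1),"q",s["qpos"].round(2),"F",s["force"].round(1))
E
python3 -c "
from h import *
lip()"
```

```text
lip [ 0.466 -0.41   0.132] tip deg 21.0 q [ 0.3   0.43  0.16  1.86 -0.45  1.07  0.71] F [-0.   0.3 -2.7]
```

Request:
move_arm(plan=[[[0, 0, -0.35, 0, 0.25, 0, -1], [0, 0, -0.35, 0, 0.25, 0, -1], [0, 0, -0.35, 0, 0.25, 0, -1], [0, 0, -0.35, 0, 0.25, 0, -1], [0, 0, -0.35, 0, 0.25, 0, -1], [0, 0, -0.35, 0, 0.25, 0, -1], [0, 0, -0.35, 0, 0.25, 0, -1], [0, 0, -0.35, 0, 0.25, 0, -1], [0, 0, -0.35, 0, 0.25, 0, -1], [0, 0, -0.35, 0, 0.25, 0, -1]]])

```text
clock: 57.35
position: [0.4662, -0.1887, 0.2866]
tool_rot: [-3.14, -0.629, 1.57]
force: [-0.4, -0.2, -3.8]
grip_width: 0.0204
finger_force: 107.9
```

Request:
move_arm(plan=[[[-0.01, 0, -0.5, 0, 0.35, 0, -1], [-0.01, 0, -0.5, 0, 0.35, 0, -1], [-0.01, 0, -0.5, 0, 0.35, 0, -1], [-0.01, 0, -0.5, 0, 0.35, 0, -1], [-0.01, 0, -0.5, 0, 0.35, 0, -1], [0, 0, 0, 0, 0, 0, -1], [0, 0, 0, 0, 0, 0, -1], [0, 0, 0, 0, 0, 0, -1], [0, 0, 0, 0, 0, 0, -1], [0, 0, 0, 0, 0, 0, -1]]])

```text
clock: 58.35
position: [0.4662, -0.222, 0.3244]
tool_rot: [3.141, -0.811, 1.57]
force: [0.1, 0.1, -2.1]
grip_width: 0.0205
finger_force: 108.1
```

```bash
python3 -c "
from h import *
lip()
f=cam('top');H,S,V=masks(f)
for n,m in dict(red=((H<6)|(H>172))&(S>120)&(V>60),org=(H>=6)&(H<20)&(S>140)&(V>60),yel=(H>22)&(H<38)&(S>130)&(V>60)).items():
  m=m.copy();m[:150]=0;m[330:]=0;m[:, :300]=0;m[:,590:]=0
  for b in blobs(m,12): v,u=np.nonzero(b);print(n,int(u.mean()),int(v.mean()),b.sum())
"
```

```text
lip [ 0.466 -0.411  0.131] tip deg 46.5 q [ 0.6   0.58  0.13  1.53 -0.64  1.65  0.89] F [ 0.1  0.1 -2.1]
red 531 219 44
red 513 220 71
yel 535 233 65
yel 519 239 188
yel 501 244 55
yel 493 252 84
```

```bash
python3 -c "
from h import *
for cn in('top','scene'):
  f=cam(cn);H,S,V=masks(f)
  m=(H>=4)&(H<20)&(S>100)&(V>25)
  for b in blobs(m,20):
    v,u=np.nonzero(b)
    if 60<v.mean()<340 and b.sum()<1500: print(cn,int(u.mean()),int(v.mean()),b.sum(),f['color'][b].mean(0).round())
f=cam('scene');crop(f,(0,60,440,400),1.8,'pics/last.png')
"
```

```text
top 391 125 624 [84. 63. 42.]
top 295 147 179 [95. 58. 23.]
top 603 232 703 [103.  75.  46.]
top 6 277 373 [95. 70. 43.]
scene 353 93 22 [180. 131.  83.]
scene 374 213 131 [175. 111.  78.]
scene 154 300 819 [99. 50. 22.]
```

Request:
move_arm(plan=[[[0, 0, 0, 0, -0.775, 0, -1], [0, 0, 0, 0, -0.775, 0, -1], [0, 0, 0, 0, -0.775, 0, -1], [0, 0, 0, 0, -0.775, 0, -1], [0, 0, 0, 0, -0.775, 0, -1], [0, 0, 0, 0, -0.775, 0, -1], [0, 0, 0, 0, -0.775, 0, -1], [0, 0, 0, 0, -0.775, 0, -1], [0, 0, 0, 0, -0.775, 0, -1], [0, 0, 0, 0, -0.775, 0, -1]]])

```text
clock: 59.55
position: [0.4661, -0.2223, 0.3247]
tool_rot: [3.141, 0.003, 1.569]
force: [-0.6, 0.8, -3.5]
grip_width: 0.0206
finger_force: 107.9
```

```bash
python3 -c "
from h import *
lip()
for cn in('top','scene'):
  f=cam(cn);H,S,V=masks(f)
  m=(H>=4)&(H<20)&(S>100)&(V>25)
  for b in blobs(m,20):
    v,u=np.nonzero(b)
    if 60<v.mean()<340 and b.sum()<1500: print(cn,int(u.mean()),int(v.mean()),b.sum())
rows(([.516,.389,.32],79.3),([.516,.389,.062],79.3))
f=cam('scene');crop(f,(0,100,440,400),1.8,'pics/last.png')
"
```

```text
lip [ 0.466 -0.492  0.329] tip deg -0.2 q [ 0.14  0.26  0.23  1.77 -0.06  1.12  0.39] F [-0.6  0.8 -3.5]
top 391 125 628
top 295 147 179
top 6 277 372
scene 353 93 22
scene 374 213 130
scene 154 300 817
at [ 0.4666 -0.2204  0.3247] [1.80e+02 1.00e-01 9.01e+01] w 0.0204 F [ 0.4 -0.5 -2.3] t 59.6
to [0.516 0.389 0.32 ] n 31 each [30.47, 2.54, 0.2, 0.01, 0.01, 1.8] /n = [0.983, 0.082, 0.007, 0.0, 0.0, 0.058]
to [0.516 0.389 0.062] n 13 each [0.0, -0.0, 12.9, 0.0, 0.0, 0.0] /n = [0.0, -0.0, 0.992, 0.0, 0.0, 0.0]
```

View pics/last.png

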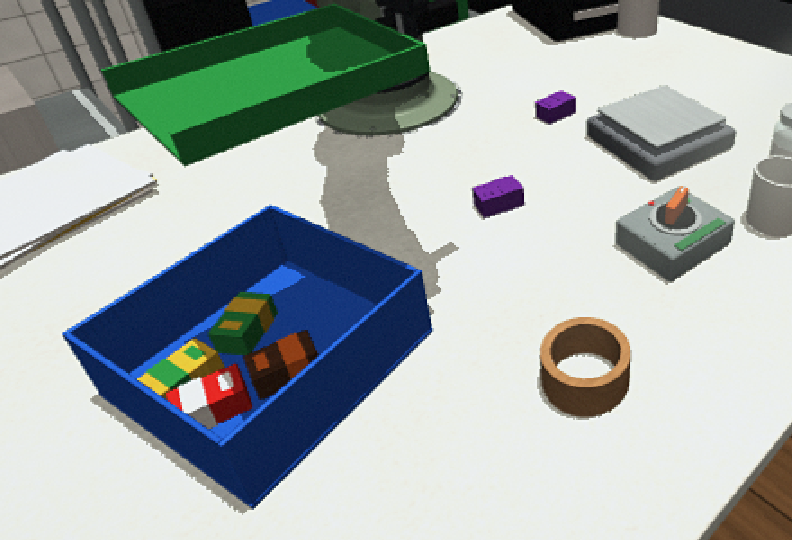

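The picture shows all four cartons in the tote around (240,345) and the tray empty. The bare scale is visible at (660,120). I take the tray back.

Request:
move_arm(plan=[[[0.98, 0.08, 0, 0, 0, 0, -1], [0.98, 0.08, 0, 0, 0, 0, -1], [0.98, 0.08, 0, 0, 0, 0, -1], [0.98, 0.08, 0, 0, 0, 0, -1], [0.98, 0.08, 0, 0, 0, 0, -1], [0.98, 0.08, 0, 0, 0, 0, -1], [0.98, 0.08, 0, 0, 0, 0, -1], [0.98, 0.08, 0, 0, 0, 0, -1], [0.98, 0.08, 0, 0, 0, 0, -1], [0.98, 0.08, 0, 0, 0, 0, -1]]])

```text
clock: 60.7
position: [0.4824, -0.0263, 0.3243]
tool_rot: [-3.14, -0.002, 1.568]
force: [0.3, -0.6, -1.6]
grip_width: 0.0206
finger_force: 108.0
```

Request:
move_arm(plan=[[[0.98, 0.08, 0, 0, 0, 0, -1], [0.98, 0.08, 0, 0, 0, 0, -1], [0.98, 0.08, 0, 0, 0, 0, -1], [0.98, 0.08, 0, 0, 0, 0, -1], [0.98, 0.08, 0, 0, 0, 0, -1], [0.98, 0.08, 0, 0, 0, 0, -1], [0.98, 0.08, 0, 0, 0, 0, -1], [0.98, 0.08, 0, 0, 0, 0, -1], [0.98, 0.08, 0, 0, 0, 0, -1], [0.98, 0.08, 0, 0, 0, 0, -1]]])

```text
clock: 61.7
position: [0.499, 0.1695, 0.3242]
tool_rot: [-3.14, -0.001, 1.568]
force: [0.2, -0.5, -1.9]
grip_width: 0.0206
finger_force: 108.0
```

Request:
move_arm(plan=[[[0.98, 0.08, 0, 0, 0, 0, -1], [0.98, 0.08, 0, 0, 0, 0, -1], [0.98, 0.08, 0, 0, 0, 0, -1], [0.98, 0.08, 0, 0, 0, 0, -1], [0.98, 0.08, 0, 0, 0, 0, -1], [0.98, 0.08, 0, 0, 0, 0, -1], [0.98, 0.08, 0, 0, 0, 0, -1], [0.98, 0.08, 0, 0, 0, 0, -1], [0.98, 0.08, 0, 0, 0, 0, -1], [0.98, 0.08, 0, 0, 0, 0, -1]]])

```text
clock: 62.7
position: [0.5151, 0.3669, 0.3242]
tool_rot: [-3.141, -0.0, 1.569]
force: [0.5, 0.3, -2.2]
grip_width: 0.0203
finger_force: 108.0
```

Request:
move_arm(plan=[[[0.98, 0.08, 0, 0, 0, 0, -1], [0, 0, 1, 0, 0, 0.6, -1], [0, 0, 1, 0, 0, 0.6, -1], [0, 0, 1, 0, 0, 0.6, -1], [0, 0, 1, 0, 0, 0, -1], [0, 0, 1, 0, 0, 0, -1], [0, 0, 1, 0, 0, 0, -1], [0, 0, 1, 0, 0, 0, -1], [0, 0, 1, 0, 0, 0, -1], [0, 0, 0, 0, 0, 0, -1]]])

```text
clock: 63.7
position: [0.5156, 0.3849, 0.1618]
tool_rot: [-3.139, 0.003, 1.381]
force: [-0.2, -0.2, -2.0]
grip_width: 0.0205
finger_force: 107.9
```

```bash
python3 -c "
from h import *
lipcheck()
rows(([.516,.389,.16],79.3),([.516,.389,.0615],79.3))
"
```

```text
pose [0.5156 0.3849 0.1618] [-179.8    0.2   79.1] w 0.0205 F [-0.2 -0.2 -2. ] t 63.7
corner px 356.0 153 pred [[354.5 153.7]] 10mm lower [[354.4 157.1]]
at [0.5162 0.3853 0.1635] [-1.799e+02  1.000e-01  7.910e+01] w 0.0204 F [ 1.5 -0.1 -3.2] t 63.8
to [0.516 0.389 0.16 ] n 1 each [0.18, -0.05, 0.17, -0.01, 0.01, -0.03] /n = [0.18, -0.046, 0.175, -0.014, 0.014, -0.03]
to [0.516  0.389  0.0615] n 5 each [0.0, -0.0, 4.92, 0.0, 0.0, 0.0] /n = [0.0, -0.0, 0.985, 0.0, 0.0, 0.0]
```

Request:
move_arm(plan=[[[0.15, -0.04, 0.7, 0, 0, 0, -1], [0, 0, 0.7, 0, 0, 0, -1], [0, 0, 0.7, 0, 0, 0, -1], [0, 0, 0.7, 0, 0, 0, -1], [0, 0, 0.7, 0, 0, 0, -1], [0, 0, 0.6, 0, 0, 0, -1], [0, 0, 0.4, 0, 0, 0, -1], [0, 0, 0.3, 0, 0, 0, -1], [0, 0, 0.2, 0, 0, 0, -1], [0, 0, 0, 0, 0, 0, -1]]])

```text
clock: 64.75
position: [0.5163, 0.3882, 0.0641]
tool_rot: [-3.141, 0.0, 1.381]
force: [0.2, 0.2, -2.1]
grip_width: 0.0202
finger_force: 108.0
```

```bash
python3 -c "
from h import *
lipcheck()
"
```

```text
pose [0.5163 0.3882 0.0641] [-180.     0.    79.1] w 0.0202 F [ 0.2  0.2 -2.1] t 64.75
corner px 356.5 183 pred [[353.9 184.8]] 10mm lower [[353.7 187.8]]
```

Request:
move_arm(plan=[[[0, 0, 0.06, 0, 0, 0, -1], [0, 0, 0.06, 0, 0, 0, -1], [0, 0, 0.06, 0, 0, 0, -1], [0, 0, 0, 0, 0, 0, -1], [0, 0, 0, 0, 0, 0, 0.5], [0, 0, 0, 0, 0, 0, 0.5], [0, 0, 0, 0, 0, 0, 0.5], [0, 0, 0, 0, 0, 0, 0.5], [0, 0, -0.5, 0, 0, 0, 0.5], [0, 0, -1, 0, 0, 0, 0.5]]], grip_force=40)

```text
clock: 65.8
position: [0.5158, 0.3877, 0.0905]
tool_rot: [-3.14, 0.002, 1.381]
force: [-0.3, 0.8, -0.1]
grip_width: 0.0641
finger_force: 0.0
```

Request:
move_arm(plan=[[[0, 0, -1, 0, 0, 0, 0.5], [0, 0, -1, 0, 0, 0, 0.5], [0, 0, -1, 0, 0, 0, 0.5], [0, 0, -1, 0, 0, 0, 0.5], [0, 0, -1, 0, 0, 0, 0.5], [0, 0, -1, 0, 0, 0, 0.5], [0, 0, -1, 0, 0, 0, 0.5], [0, 0, 0, 0, 0, 0, 0], [0, 0, 0, 0, 0, 0, 0], [0, 0, 0, 0, 0, 0, 0]]])

```text
clock: 66.8
position: [0.5161, 0.388, 0.2303]
tool_rot: [-3.141, 0.001, 1.381]
force: [-0.3, -1.2, -0.7]
grip_width: 0.0427
finger_force: 0.0
```

```bash
python3 -c "
from h import *
rows(([.68,.032,.22],79),([.68,.032,.22],-76))
f=cam('top');H,S,V=masks(f)
g=(H>50)&(H<75)&(S>150)&(V>25);g[:, :140]=0;g[:,272:]=0;g[:175]=0;g[280:]=0
p=cv2.convexHull(cv2.findNonZero(g.astype(np.uint8)));q=cv2.approxPolyDP(p,4,True)[:,0];print(q.tolist())
"
```

```text
at [0.5161 0.388  0.2303] [-180.     0.    79.1] w 0.0427 F [-0.3 -1.2 -0.7] t 66.8
to [0.68  0.032 0.22 ] n 16 each [-15.93, 11.41, 0.52, -0.01, 0.01, 0.02] /n = [-0.996, 0.713, 0.032, -0.0, 0.0, 0.001]
to [0.68  0.032 0.22 ] n 26 each [0.0, 0.0, 0.0, 0.0, -0.0, 25.83] /n = [0.0, 0.0, 0.0, 0.0, -0.0, 0.994]
[[262, 197], [249, 265], [152, 248], [169, 182]]
```

Request:
move_arm(plan=[[[-1, 0.71, 0, 0, 0, 0, 0], [-1, 0.71, 0, 0, 0, 0, 0], [-1, 0.71, 0, 0, 0, 0, 0], [-1, 0.71, 0, 0, 0, 0, 0], [-1, 0.71, 0, 0, 0, 0, 0], [-1, 0.71, 0, 0, 0, 0, 0], [-1, 0.71, 0, 0, 0, 0, 0], [-1, 0.71, 0, 0, 0, 0, 0], [-1, 0.71, 0, 0, 0, 0, 0], [-1, 0.71, 0, 0, 0, 0, 0]]])

```text
clock: 67.85
position: [0.6181, 0.164, 0.2301]
tool_rot: [-3.141, 0.001, 1.381]
force: [1.3, 0.6, -0.2]
grip_width: 0.0427
finger_force: 0.0
```

Request:
move_arm(plan=[[[-1, 0.72, 0, 0, 0, 0, 0], [-1, 0.72, 0, 0, 0, 0, 0], [-1, 0.72, 0, 0, 0, 0, 0], [-1, 0.72, 0, 0, 0, 0, 0], [-1, 0.72, 0, 0, 0, 0, 0], [-0.9, 0.7, 0, 0, 0, 0, 0], [0, 0, 0.5, 0, 0, -1, 0], [0, 0, 0.5, 0, 0, -1, 0], [0, 0, 0.5, 0, 0, -1, 0], [0, 0, 0.5, 0, 0, -1, 0]]])

```text
clock: 68.85
position: [0.6799, 0.0329, 0.1896]
tool_rot: [-3.14, -0.0, 1.804]
force: [0.5, -0.1, -0.7]
grip_width: 0.0429
finger_force: 0.0
```

```bash
python3 -c "
from h import *
rows(([.68,.032,.15],104),([.68,.032,.06],104));print(observe()['qpos'].round(2))
"
```

```text
at [0.6799 0.0329 0.1896] [-179.9   -0.   103.4] w 0.0429 F [ 0.5 -0.1 -0.7] t 68.8
to [0.68  0.032 0.15 ] n 2 each [-0.04, -0.0, 1.98, -0.01, -0.0, -0.11] /n = [-0.022, -0.001, 0.989, -0.006, -0.001, -0.053]
to [0.68  0.032 0.06 ] n 5 each [0.0, -0.0, 4.5, 0.0, 0.0, 0.0] /n = [0.0, -0.0, 0.9, 0.0, 0.0, 0.0]
[-0.08  0.65 -0.08  1.47  0.06  1.02  0.05]
```

Request:
move_arm(plan=[[[0, 0, 0.8, 0, 0, -0.1, 0], [0, 0, 0.8, 0, 0, 0, 0], [0, 0, 0.8, 0, 0, 0, 0], [0, 0, 0.8, 0, 0, 0, 0], [0, 0, 0.8, 0, 0, 0, 0], [0, 0, 0.8, 0, 0, 0, 0], [0, 0, 0.8, 0, 0, 0, 0], [0, 0, 0.85, 0, 0, 0, 0], [0, 0, 0, 0, 0, 0, 0], [0, 0, 0, 0, 0, 0, -1]]], grip_force=40)

```text
clock: 69.85
position: [0.6803, 0.0329, 0.0616]
tool_rot: [-3.141, -0.0, 1.81]
force: [0.2, -0.7, -0.1]
grip_width: 0.0291
finger_force: 0.0
```

Request:
move_arm(plan=[[[0, 0, 0, 0, 0, 0, -1], [0, 0, 0, 0, 0, 0, -1], [0, 0, 0, 0, 0, 0, -1], [0, 0, 0, 0, 0, 0, -1], [0, 0, 0, 0, 0, -0.9, -1], [0, 0, 0, 0, 0, -0.9, -1], [0, 0, 0, 0, 0, -0.9, -1], [0, 0, 0, 0, 0, -0.9, -1], [0, 0, 0, 0, 0, -0.9, -1], [0, 0, 0, 0, 0, -0.9, -1]]])

```text
clock: 70.85
position: [0.681, 0.0333, 0.0626]
tool_rot: [3.14, 0.001, 2.379]
force: [1.6, 1.2, 4.0]
grip_width: 0.0134
finger_force: 38.8
```

Request:
move_arm(plan=[[[0, 0, 0, 0, 0, -0.9, -1], [0, 0, 0, 0, 0, -0.9, -1], [0, 0, 0, 0, 0, -0.9, -1], [0, 0, 0, 0, 0, -0.9, -1], [0, 0, 0, 0, 0, -0.9, -1], [0, 0, 0, 0, 0, -0.9, -1], [0, 0, 0, 0, 0, -0.9, -1], [0, 0, 0, 0, 0, 0, -1], [0, 0, 0, 0, 0, 0, 0], [0, 0, 0, 0, 0, 0, 0]]])

```text
clock: 71.85
position: [0.6802, 0.0326, 0.0618]
tool_rot: [-3.141, -0.0, 3.035]
force: [0.1, 0.4, 0.3]
grip_width: 0.0409
finger_force: 0.0
```

Request:
move_arm(plan=[[[0, 0, 0, 0, 0, 0, 0], [0, 0, 0, 0, 0, 0, 0], [0, 0, -1, 0, 0, 0, 0], [0, 0, -1, 0, 0, 0, 0], [0, 0, -1, 0, 0, 0, 0], [0, 0, -1, 0, 0, 0, 0], [0, 0, -1, 0, 0, 0, 0], [0, 0, -1, 0, 0, 0, 0], [0, 0, -1, 0, 0, 0, 0], [0, 0, -1, 0, 0, 0, 0]]])

```text
clock: 72.85
position: [0.6801, 0.0328, 0.2226]
tool_rot: [-3.142, -0.0, 3.035]
force: [-0.3, 0.8, 0.6]
grip_width: 0.0425
finger_force: 0.0
```

Request:
move_arm(plan=[[[0.7, -0.7, -0.5, 0, 0, 0, 0], [0.7, -0.7, -0.5, 0, 0, 0, 0], [0.7, -0.7, -0.5, 0, 0, 0, 0], [0.7, -0.7, -0.5, 0, 0, 0, 0], [0.7, -0.7, -0.5, 0, 0, 0, 0], [0.7, -0.7, -0.5, 0, 0, 0, 0], [0.7, -0.7, -0.5, 0, 0, 0, 0], [0.7, -0.7, -0.5, 0, 0, 0, 0], [0, 0, 0, 0, 0, 0, 0], [0, 0, 0, 0, 0, 0, 0]]])

```text
clock: 73.85
position: [0.5571, -0.0667, 0.302]
tool_rot: [-3.141, 0.001, 3.035]
force: [0.5, 0.2, 0.1]
grip_width: 0.0429
finger_force: 0.0
```

```bash
python3 -c "
from h import *
f=cam('top');H,S,V=masks(f);o=(H<20)&(S>150)&(V>80);o[:, :270]=0;o[:,322:]=0;o[178:]=0;o[:130]=0
print(o.sum(), rect(f,o,.08) if o.sum() else '')
g=cam('scene');H,S,V=masks(g);o=(H<20)&(S>130)&(V>80);o[:, :350]=0;o[:,400:]=0;o[:195]=0;o[235:]=0
print(o.sum(), rect(g,o,.069)); rows(); print('start scene was 74 px, yaw 34.2, 61x38')
"
```

```text
102 (array([0.6785, 0.0335]), -0.6, 54, 15)
71 (array([0.6643, 0.0423]), 38.6, 62, 36)
at [ 0.5573 -0.0661  0.3014] [180.   -0.  173.9] w 0.0427 F [0.4 0.1 0.5] t 74.0
start scene was 74 px, yaw 34.2, 61x38
```

Request:
move_arm(plan=[[[0, 1, 0, 0, 0, 0, 0], [0, 1, 0, 0, 0, 0, 0], [0, 1, 0, 0, 0, 0, 0], [0, 1, 0, 0, 0, 0, 0], [0, 1, 0, 0, 0, 0, 0], [0, 1, 0, 0, 0, 0, 0], [0, -1, 0, 0, 0, 0, 0], [0, -1, 0, 0, 0, 0, 0], [0, -1, 0, 0, 0, 0, 0], [0, -1, 0, 0, 0, 0, 0]]])

```text
clock: 74.95
position: [0.5613, -0.0268, 0.3011]
tool_rot: [3.141, -0.001, 3.037]
force: [-0.5, -0.5, 0.9]
grip_width: 0.0427
finger_force: 0.0
```

Request:
move_arm(plan=[[[0, -1, 0, 0, 0, 0, 0], [0, -1, 0, 0, 0, 0, 0], [0, -1, 0, 0, 0, 0, 0], [0, -1, 0, 0, 0, 0, 0], [0, -1, 0, 0, 0, 0, 0], [0, -1, 0, 0, 0, 0, 0], [0, -1, 0, 0, 0, 0, 0], [0, -1, 0, 0, 0, 0, 0], [0, -1, 0, 0, 0, 0, 0], [0, -1, 0, 0, 0, 0, 0]]])

```text
clock: 75.95
position: [0.5404, -0.2259, 0.3011]
tool_rot: [3.141, -0.001, 3.036]
force: [1.2, 0.6, 0.3]
grip_width: 0.0426
finger_force: 0.0
```

```bash
python3 -c "
from h import *
f=cam('top');a={**f,'color':cv2.imread('pics/top0.png')[:,:,::-1].copy()}
g=cam('scene');b={**g,'color':cv2.imread('pics/scene0.png')[:,:,::-1].copy()}
for n,x in(('start',a),('now',f)):
  H,S,V=masks(x);o=(H<20)&(S>150)&(V>80);o[:, :270]=0;o[:,322:]=0;o[178:]=0;o[:130]=0
  print(n,o.sum(),rect(x,o,.08))
for n,x in(('start',b),('now',g)):
  H,S,V=masks(x);o=(H<20)&(S>130)&(V>80);o[:, :350]=0;o[:,400:]=0;o[:195]=0;o[235:]=0
  print(n,o.sum(),rect(x,o,.069))
  H,S,V=masks(x);print([int(((H>30)&(H<85)&(S>120))[v0:v1,u0:u1].sum()) for v0,v1,u0,u1 in((140,250,225,330),)])
d=np.abs(b['color'].astype(int)-g['color']).max(2)[190:240,340:410];print('knob diff px>40',(d>40).sum())
rows()
"
```

```text
start 91 (array([0.6803, 0.0329]), -7.3, 51, 15)
now 101 (array([0.6785, 0.0335]), -0.6, 54, 15)
start 75 (array([0.666 , 0.0418]), 34.2, 62, 38)
[640]
now 72 (array([0.666 , 0.0418]), 34.2, 61, 38)
[133]
knob diff px>40 16
at [ 0.5398 -0.2279  0.3008] [-1.800e+02 -1.000e-01  1.738e+02] w 0.0428 F [ 0.6 -0.2 -0.6] t 76.0
```

```bash
python3 -c "
from workcell import job_done
print(job_done())"
```

```text
the job is handed in; nothing more can be done
None
```

The job is handed in: the scale was switched on, all four cartons present were loaded into the tray on it and tipped into the tote, the empty tray is back within a few millimetres of the middle of the scale, and the selector is off; the verdict was not shown to me.

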